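Open the counterweighted arm of a battery test stand and seat a pack

ROBOT

A 7-joint arm with a two-finger parallel gripper is mounted at the origin on the work surface. World frame = base frame: x ahead of the robot, y to its left, z up, the work surface at z = 0. Lengths are in m, angles in rad, forces in N, time in s.
With the tool pointing down it reaches from about 0.425 to 0.875 m from the base axis. Payload 4.7 kg.
Tool frame: the origin (TCP) lies midway between the tips of the shut fingers; the grasp point (between the pads) lies 19 mm behind it; z points along the fingers, y is the direction in which the jaws open and shut (so a half turn about z gives the same grasp; the last joint's range is limited). The gripper opens to 87 mm and grips with 3 to 60 N. Pads are 19 mm wide; open, the fingers measure 117 mm over their backs; the gripper's body (75 mm by 190 mm) begins 51 mm behind the grasp point.
Start: joints at [-1.096, 0.321, -0.07, 1.45, 0.023, 1.371, -0.057], TCP at [0.289, 0.582, 0.19] pointing down, gripper open.
Joint ranges: [-2.86, 2.86], [-0.3, 2.09], [-1.38, 1.24], [0.06, 2.45], [-1.56, 4.7], [0.09, 2.05], [-2.69, 2.69]. Speed limits (rad/s): [2.57, 2.57, 3.14, 3.14, 3.14, 3.14, 3.14].

INTERFACE

Orientations are given as a unit quaternion [x, y, z, w].
In Python, from bench import * gives the robot as it stands.
- The arm moves only by the shell command python3 -m jog 'ROWS' [FORCE]. ROWS is JSON, a list of rows, each an object of numbers: "x", "y", "z": the shift along the tool's x, y, z each as a share of 0.2 m, from -1 to 1; "wx", "wy", "wz": the turn, a rotation vector about the tool's x, y, z each as a share of 0.12 rad, from -1 to 1; "claw": the opening, from 0 (shut) to 1 (fully open). A call has 1 to 20 rows; each row shifts and turns the commanded pose from where the row before left it, along the tool's axes as they then stand; what a row does not reach is not made up. A row lasts 1/10 s, in which the tool goes at most 50 mm and 8.59 degrees, less where a joint would pass 70% of its speed; a pose out of reach is approached as far as the arm can. A call with a number of a shift or a turn outside -1 to 1 is refused whole. A call with a gripper value outside its range is refused whole. The fingers move at their own pace and stop on an object; FORCE is the grip in N (left out, the last holds). Time passes only in rows, so rows that do not move let the fingers close. It gives the time, the measured TCP pose, the force and the opening at its end, in the units of the state.
- state(): the state, without advancing time (a new reading comes with each control period).
- get_image(name): name is "scene" or "side" or "wrist"; returns a dict with "img" (400x640x3 uint8, red, green, blue), "mtx" (3x3 intrinsics, pixels), "T" (4x4, takes a point from camera to world coordinates). Camera axes: x right, y up, looking along -z (the intrinsics and any distortion apply to the point x, -y, -z); pixel columns grow to the right and rows downward; lengths in m; the calibration is good to about 2 mm. A picture is of the moment at which its call begins. There is no depth.
- job_done(): hands the job in, once; it reports no verdict.
The state is a dict: "t": time; "joints": joint angles; "joint_vel": joint speeds; "effort": joint torques, N m; "ee_pos": TCP position; "orientation": TCP orientation; "ft_force": force on the tool from outside, world axes, zero at the start; "ft_torque": the same for the moment, N m; "opening": opening from 0.0 (shut) to 1.0 (fully open).
Only numpy, scipy, OpenCV 4.12 (cv2) and the standard library are available. Lean on these libraries where they do the work, as an engineer would, in place of code of your own. Each camera call takes 0.05 s, during which the arm holds its last target.

TASK

Get the battery test stand ready: grip the crossbar of its counterweighted hold-down arm, swing it up past its balance point and ease it onto its open stop without letting it slam, so that it rests open by itself when you let go. Then take the battery pack that stands on the bench and press it upright into the stand's pocket, fully home on the pocket's floor but gently, and let go. Leave the other things on the bench alone.

Things in the scene. Friction and masses are not known exactly. Their poses are not given: they have to be found in the camera images.
- tester: Fixed test stand, grey base plate 260 x 160 x 10. Origin: bench level under the centre of its open black pocket (75 along x, 49 along y, walls to 58 up, sloping lead-in to 68). z up; +x: pocket to hinge posts. The pocket's rubber floor is clamped 12 to 28 up, where is not told: feel for it (gives 1 mm per 20 N). Sprung brass strips in its long walls, 39 to 59 up, rub on a pack: push 5 to 11 N, at first up to 17.
- bail (a joint): Swing of the hold-down arm: 0 = closed, level over the pocket; grows as the bar rises and goes over towards the stand's +x; 1.75 = hard open stop. Falls shut below the balance point, falls open above it (near 0.75 to 1.1, differs with the weight); the hinge hardly brakes it. About 2 to 3 N lifts the bar at the start; past balance it pulls towards open with up to about 3 N.
- bail_grip (a point): Middle of the arm's crossbar, a plain round steel bar 14 in diameter, parallel to the stand's y, 110 clear between two flat side straps; 200 from the hinge line. Closed it lies 125 above the bench at the stand's x -100 with free space round it; fingers may straddle it from above all the way.
- bail_hinge (a point): Middle of the hinge line of the arm, 125 above the bench, at x +100 of the stand; the side straps run from here to the bar.
- weight: Steel counterweight roller of the arm, 40 in diameter, 110 long, origin at its middle; on the arm behind and above the hinge (45 behind, 50 above, arm closed); comes down on a rubber block when open. Its mass varies, about 0.65 to 0.95 kg.
- pack: Loose battery pack, an upright blue box with black foot, band and top, 70 (x) x 44 (y) x 100 tall, foot 62 x 36 x 5; 0.38 to 0.54 kg. Origin: centre of the underside, z up. Fits the pocket either way round. Fully home it stands flat on the pocket's floor; too hard a push (over about 25 N) could harm it.
- spray: Bystander: steel spray can, 54 in diameter, 160 tall, origin under its centre. Leave alone.
- tray: Bystander: shallow green parts tray 140 x 100 x 35, origin under its centre. Leave alone.
- driver: Bystander: screwdriver 190 long with black handle, lying on the bench. Leave alone.
- bearing: Bystander: steel bearing ring, 52 in diameter, 16 high, lying flat. Leave alone.
- pin (a joint): Travel of the small sprung brass pin, 12 in diameter, in the middle of the pocket's floor: 0 = standing 4 mm proud, 0.004 = pressed flush by a pack that sits fully home (takes 3 N).
Mind the look-alikes: they are no part of the job. Several things have the shape of the pack; the one meant has the colours described above.

How it is judged:
On the way:
1. the arm rests open by itself, released (value of joint bail above 1.68 rad and contact force between the fingers and bail below 0.3 N and velocity of joint bail below 0.1 rad/s), for 0.3 s.
At the end, for the whole second after the job is handed in: The arm rests on its open stop (joint above 1.68 rad). The pack stands upright (within 0.06 rad) in the pocket, within 4 mm of its centre, pressing the floor pin to within 1.2 mm of flush (joint pin above 0.0028), at rest and released (value of joint bail above 1.68 rad and value of joint pin above 0.0028 m and z of pack in the frame of tester below 0.0295 m and horizontal distance between pack and tester below 0.004 m and angle between pack's own z axis and vertical below 0.06 rad and linear speed of pack below 0.02 m/s); the robot touches nothing.
It fails at once if the arm slams open or shut (swings at over 2.5 rad/s) (velocity of joint bail above 2.5 rad/s or velocity of joint bail below -2.5 rad/s).
It fails at once if the pack is forced into the stand (contact force over 46 N, the strips' squeeze of about 20 N and the weight included) (contact force between pack and tester above 46 N).
It fails at once if a bystander is moved by over 30 mm (distance of any of spray, tray, driver, bearing from where it was at the start of the episode above 0.03 m).
It also fails if it takes over 64 s, if anything falls off the work surface, if the arm or the gripper's body presses on something with over 40 N, if the wrist force passes 120 N, or if a joint passes its speed limit or range.

## Working session

There is one attempt and no reset: what is moved stays moved. The work goes in short steps, Python scripts to look and compute and a shell command to move; the robot and the scene stay as the last step left them, time stands still between calls to the robot, and variables do not carry over. Pictures are saved under pics/ and viewed, and the job is handed in when it is done.

```bash
ls; mkdir -p pics
python3 - <<'E'
from bench import *
import cv2
for n in ["scene","side","wrist"]:
    d=get_image(n); cv2.imwrite(f"pics/{n}0.png",d["img"][:,:,::-1]); print(n,d["mtx"].tolist(),d["T"].round(4).tolist(), d.keys())
print(state())
E
```

```text
pics
scene [[426.1796933526296, 0.0, 317.7110533734081], [0.0, 426.1796933526296, 199.84197803391635], [0.0, 0.0, 1.0]] [[-0.749, -0.4575, 0.4792, 1.051], [0.6624, -0.5007, 0.5573, 0.5437], [-0.015, 0.7348, 0.6781, 0.8327], [0.0, 0.0, 0.0, 1.0]] dict_keys(['img', 'mtx', 'T'])
side [[469.8238986557053, 0.0, 319.26374960552766], [0.0, 469.8238986557053, 201.4969536266489], [0.0, 0.0, 1.0]] [[0.9974, 0.0357, -0.0627, 0.4495], [-0.0708, 0.6504, -0.7563, -1.0421], [0.0138, 0.7588, 0.6512, 0.9983], [0.0, 0.0, 0.0, 1.0]] dict_keys(['img', 'mtx', 'T'])
wrist [[288.85851760322964, 0.0, 320.1126133824476], [0.0, 288.85851760322964, 195.73000470614548], [0.0, 0.0, 1.0]] [[0.4443, -0.8573, -0.2599, 0.2171], [0.8959, 0.4249, 0.1299, 0.6173], [-0.0009, -0.2906, 0.9569, 0.3848], [0.0, 0.0, 0.0, 1.0]] dict_keys(['img', 'mtx', 'T'])
{'t': 0.15, 'joints': array([-1.09593264,  0.32163483, -0.07008655,  1.45139353,  0.02258813,
        1.3708183 , -0.05686875]), 'joint_vel': array([ 0.00026047, -0.00361787, -0.00084677, -0.00447076, -0.00030193,
       -0.00055565,  0.00070782]), 'effort': array([-1.07929684e-04, -4.91795897e+01, -4.04677978e-01, -3.12876821e+01,
       -6.39538025e-02,  4.04904597e-02,  1.11071035e-04]), 'ee_pos': array([0.28883988, 0.58177013, 0.18882507]), 'orientation': array([ 2.28322494e-01,  9.73585282e-01, -7.22029660e-04, -1.30597522e-04]), 'ft_force': array([ 0.83062857, -0.34457354, -0.59057426]), 'ft_torque': array([ 0.01615832, -0.04729103, -0.03110231]), 'opening': 1.0007992749428118}
```

View pics/scene0.png

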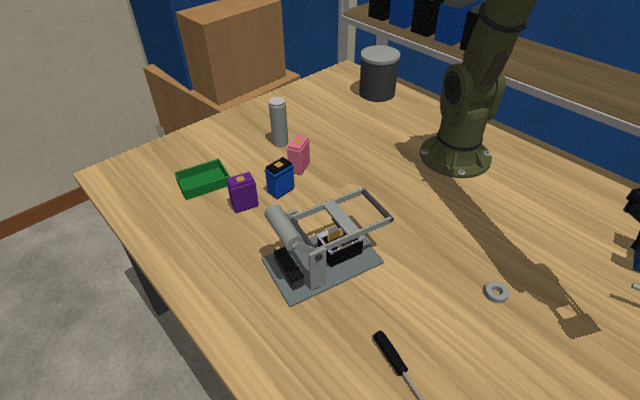

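View pics/side0.png

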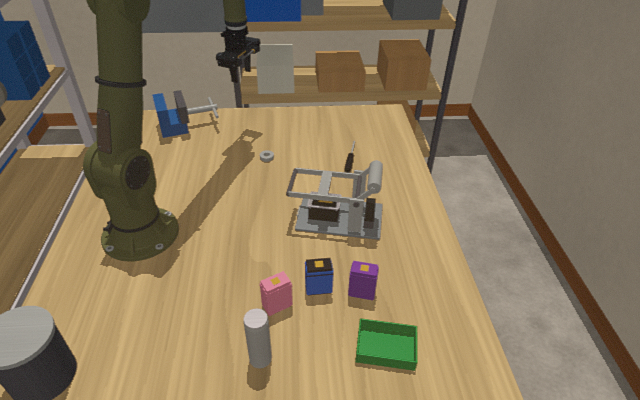

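View pics/wrist0.png

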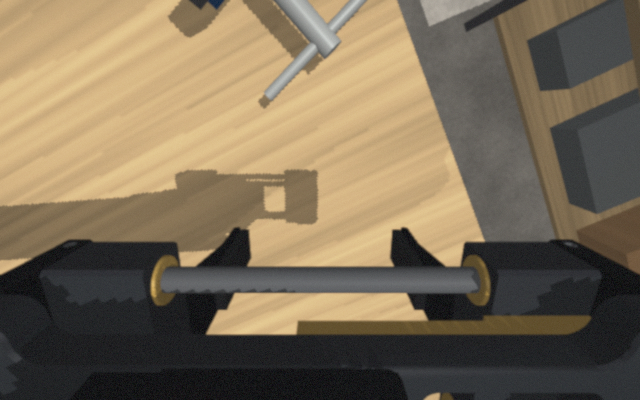

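Three things in the scene view have the pack's shape: pink (298,155), blue/black (280,178) and purple (242,192). In the side view they are at (277,295), (319,277) and (363,281). The blue one with the black top fits the description. I'll confirm it and the stand in enlarged crops.

Run:
```python
import cv2,numpy as np
a=cv2.imread("pics/scene0.png"); b=cv2.imread("pics/side0.png")
A=cv2.resize(a[130:310,215:405],None,fx=4,fy=3.3,interpolation=cv2.INTER_CUBIC)
A=cv2.resize(a[130:310,210:400],(760,720)[:2] if 0 else (633,600),interpolation=cv2.INTER_CUBIC)
B=cv2.resize(b[150:310,260:400],(525,600),interpolation=cv2.INTER_CUBIC)
cv2.imwrite("pics/cA.png",A);cv2.imwrite("pics/cB.png",B)
```

```text
(no output)
```

View pics/cA.png

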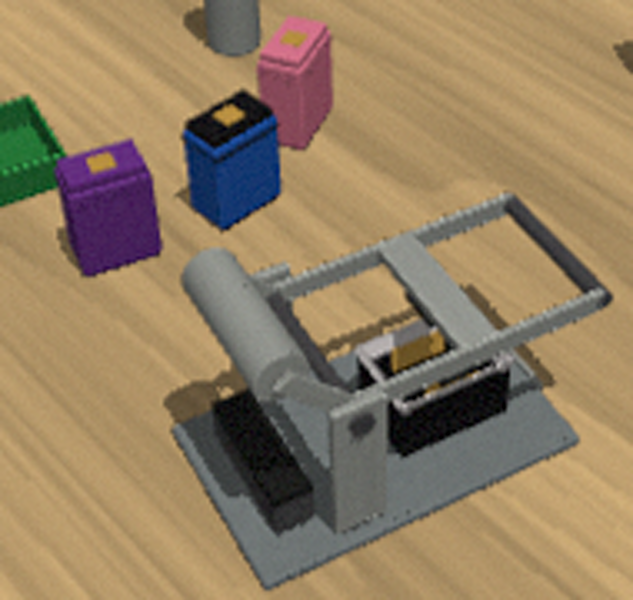

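View pics/cB.png

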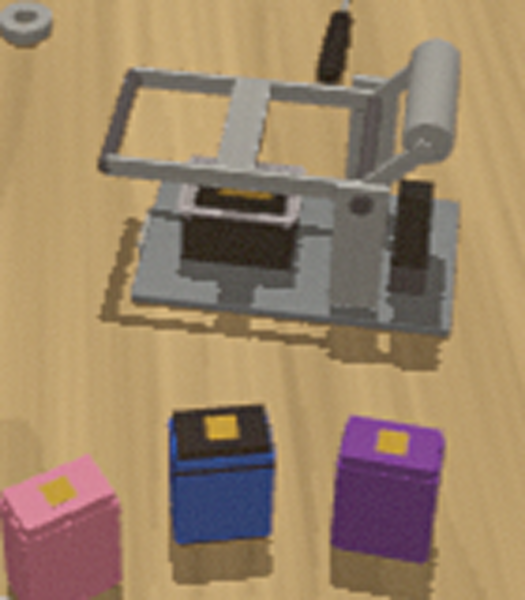

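The crops confirm the target: the blue pack has a black top and band, while the other two are all pink or all purple. The stand's crossbar is at the scene's upper right, about (362,190) to (392,219). Next I'll get coordinates by casting rays.

```bash
cat > h.py <<'E'
import numpy as np,cv2
from bench import *
def load(n): 
    d=get_image(n); return d
def ray(d,u,v):
    p=np.linalg.inv(d["mtx"])@[u,v,1]; T=d["T"]
    w=T[:3,:3]@np.array([p[0],-p[1],-p[2]]); return T[:3,3],w/np.linalg.norm(w)
def plane(d,u,v,z):
    o,w=ray(d,u,v); return o+w*(z-o[2])/w[2]
def tri(d1,p1,d2,p2):
    o1,w1=ray(d1,*p1);o2,w2=ray(d2,*p2)
    A=np.c_[w1,-w2]; s=np.linalg.lstsq(A,o2-o1,rcond=None)[0]
    a=o1+s[0]*w1;b=o2+s[1]*w2; return (a+b)/2,np.linalg.norm(a-b)
def proj(d,P):
    T=d["T"]; c=T[:3,:3].T@(np.asarray(P)-T[:3,3]); q=d["mtx"]@np.array([c[0],-c[1],-c[2]]); return q[:2]/q[2]
E
python3 - <<'E'
from h import *
np.set_printoptions(precision=4,suppress=True)
S=load("scene");D=load("side")
a=lambda u,v:(210+u*190/633-.35,130+v*.3-.35)
b=lambda u,v:(260+u*140/525-.35,150+v*160/600-.35)
print("bar far",tri(S,a(505,203),D,b(105,163)),"bar other",tri(S,a(603,297),D,b(131,72)))
print("plate scene");
for p in [(268,585),(578,437),(175,430)]: print(plane(S,*a(*p),.010))
print("plate side")
for p in [(133,300),(447,330),(460,200)]: print(plane(D,*b(*p),.010))
# pack orange/top; top dark mask
for n,d,(x0,y0,x1,y1) in [("S",S,(255,150,300,205)),("D",D,(295,250,342,300))]:
    im=d["img"][y0:y1,x0:x1]; hsv=cv2.cvtColor(im,cv2.COLOR_RGB2HSV)
    org=cv2.inRange(hsv,(10,120,120),(25,255,255)); m=cv2.moments(org,True)
    n_,l,st,ce=cv2.connectedComponentsWithStats(org)
    for i in range(1,n_): 
        if st[i][4]>8: print(n,ce[i]+[x0,y0],st[i][4], plane(d,*(ce[i]+[x0,y0]),.1))
# top corners of pack picks
print("pack top scene")
for p in [(183,133),(222,143),(278,115),(243,92)]: print(plane(S,*a(*p),.1))
print("pack top side")
for p in [(172,410),(172,460),(272,458),(267,406)]: print(plane(D,*b(*p),.1))
E
```

```text
bar far (array([0.4462, 0.011 , 0.1263]), np.float64(0.00444824500860918)) bar other (array([0.469 , 0.1269, 0.1275]), np.float64(0.0024538607424360133))
plate scene
[0.7467 0.0872 0.01  ]
[0.4971 0.1415 0.01  ]
[ 0.714  -0.0641  0.01  ]
plate side
[ 0.4627 -0.0204  0.01  ]
[ 0.7098 -0.0686  0.01  ]
[0.7474 0.0872 0.01  ]
S [278.2424 164.0606] 33 [ 0.5169 -0.2434  0.1   ]
D [318.6731 263.5577] 52 [ 0.5173 -0.2406  0.1   ]
D [314.2105 295.5789] 19 [ 0.4996 -0.3412  0.1   ]
pack top scene
[ 0.5597 -0.2494  0.1   ]
[ 0.5439 -0.2171  0.1   ]
[ 0.4866 -0.2149  0.1   ]
[ 0.4885 -0.26    0.1   ]
pack top side
[ 0.4847 -0.2231  0.1   ]
[ 0.4825 -0.2677  0.1   ]
[ 0.5491 -0.2699  0.1   ]
[ 0.55   -0.2232  0.1   ]
```

Cross-checks agree. The bar is at z≈0.127 (0.125 expected) and the plate measures about 254×158. Stand yaw is ≈ -0.21, the bar's middle ≈ (0.458,0.069), and the stand's origin ≈ (0.555,0.048). I'll turn the jaws along the stand's x first, with a small lift.

```bash
python3 -m jog '[{"wz":1,"z":-0.02},{"wz":1,"z":-0.02},{"wz":1},{"wz":1},{"wz":1},{"wz":1},{"wz":1},{"wz":1},{"wz":1},{"wz":1},{"wz":1},{}]'
python3 - <<'E'
from h import *
from scipy.spatial.transform import Rotation as R
s=state(); M=R.from_quat(s["orientation"]).as_matrix(); print(M.round(3), s["joints"].round(3))
print("tool shift to above bar", M.T@(np.array([.4576,.069,.19])-s["ee_pos"]))
E
```

```text
[[-0.896  0.445 -0.   ]
 [ 0.445  0.896 -0.001]
 [-0.    -0.001 -1.   ]] [-1.096  0.321 -0.07   1.451  0.023  1.371 -0.057]
tool shift to above bar [-0.3791426  -0.38447264 -0.00049007]invalid input at $[0]: expected keys x, y, z, wx, wy, wz, claw
```

```bash
python3 -m jog '[{"x":0,"y":0,"z":-0.02,"wx":0,"wy":0,"wz":1,"claw":1},{"x":0,"y":0,"z":-0.02,"wx":0,"wy":0,"wz":1,"claw":1},{"x":0,"y":0,"z":0,"wx":0,"wy":0,"wz":1,"claw":1},{"x":0,"y":0,"z":0,"wx":0,"wy":0,"wz":1,"claw":1},{"x":0,"y":0,"z":0,"wx":0,"wy":0,"wz":1,"claw":1},{"x":0,"y":0,"z":0,"wx":0,"wy":0,"wz":1,"claw":1},{"x":0,"y":0,"z":0,"wx":0,"wy":0,"wz":1,"claw":1},{"x":0,"y":0,"z":0,"wx":0,"wy":0,"wz":1,"claw":1},{"x":0,"y":0,"z":0,"wx":0,"wy":0,"wz":1,"claw":1},{"x":0,"y":0,"z":0,"wx":0,"wy":0,"wz":1,"claw":1},{"x":0,"y":0,"z":0,"wx":0,"wy":0,"wz":1,"claw":1},{"x":0,"y":0,"z":0,"wx":0,"wy":0,"wz":0,"claw":1}]'
python3 - <<'E'
from h import *
from scipy.spatial.transform import Rotation as R
s=state(); M=R.from_quat(s["orientation"]).as_matrix(); print(M.round(3), s["joints"].round(3))
print("tool shift to above bar", M.T@(np.array([.4576,.069,.19])-s["ee_pos"]))
E
```

```text
t: 1.45
ee_pos: [0.289, 0.5821, 0.1975]
orientation: [0.777, 0.629, -0.0, 0.0]
ft_force: [-1.0, 0.3, 0.2]
opening: 1.0
[[ 0.209  0.978  0.   ]
 [ 0.978 -0.209 -0.   ]
 [-0.     0.    -1.   ]] [-1.229  0.315  0.1    1.445 -0.031  1.384 -1.339]
tool shift to above bar [-0.46663022  0.27195485  0.00769013]
```

```bash
python3 -m jog '[{"x":-0.212,"y":0.1236,"z":0,"wx":0,"wy":0,"wz":0,"claw":1},{"x":-0.212,"y":0.1236,"z":0,"wx":0,"wy":0,"wz":0,"claw":1},{"x":-0.212,"y":0.1236,"z":0,"wx":0,"wy":0,"wz":0,"claw":1},{"x":-0.212,"y":0.1236,"z":0,"wx":0,"wy":0,"wz":0,"claw":1},{"x":-0.212,"y":0.1236,"z":0,"wx":0,"wy":0,"wz":0,"claw":1},{"x":-0.212,"y":0.1236,"z":0,"wx":0,"wy":0,"wz":0,"claw":1},{"x":-0.212,"y":0.1236,"z":0,"wx":0,"wy":0,"wz":0,"claw":1},{"x":-0.212,"y":0.1236,"z":0,"wx":0,"wy":0,"wz":0,"claw":1},{"x":-0.212,"y":0.1236,"z":0,"wx":0,"wy":0,"wz":0,"claw":1},{"x":-0.212,"y":0.1236,"z":0,"wx":0,"wy":0,"wz":0,"claw":1},{"x":-0.212,"y":0.1236,"z":0,"wx":0,"wy":0,"wz":0,"claw":1},{"x":0,"y":0,"z":0,"wx":0,"wy":0,"wz":0,"claw":1},{"x":0,"y":0,"z":0,"wx":0,"wy":0,"wz":0,"claw":1}]'
python3 - <<'E'
from h import *
for n in ["wrist","side"]:
    d=get_image(n); cv2.imwrite(f"pics/{n}1.png",d["img"][:,:,::-1])
s=state();print(s["ee_pos"],s["orientation"],s["joints"].round(3),s["ft_force"])
np.save("w1T.npy",d["T"])
E
```

```text
t: 2.75
ee_pos: [0.4579, 0.0685, 0.1979]
orientation: [0.778, 0.629, 0.0, -0.0]
ft_force: [0.5, 1.3, 0.2]
opening: 1.001
[0.45741813 0.07069549 0.19763627] [ 7.76319354e-01  6.30339739e-01  1.07689116e-04 -2.49336021e-04] [-0.775 -0.117  0.527  1.897  0.06   1.346 -0.471] [ 0.42538449  0.90752697 -0.27992398]
```

View pics/wrist1.png

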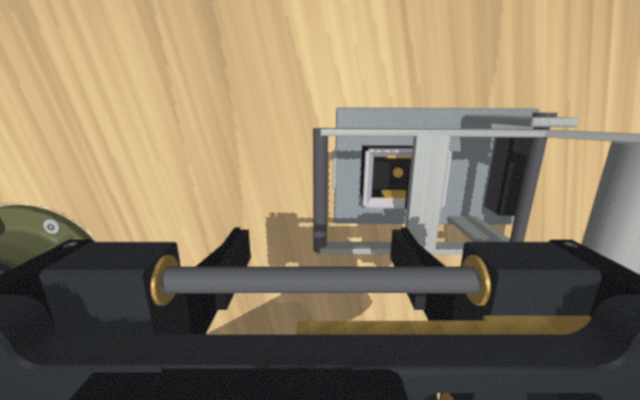

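View pics/side1.png

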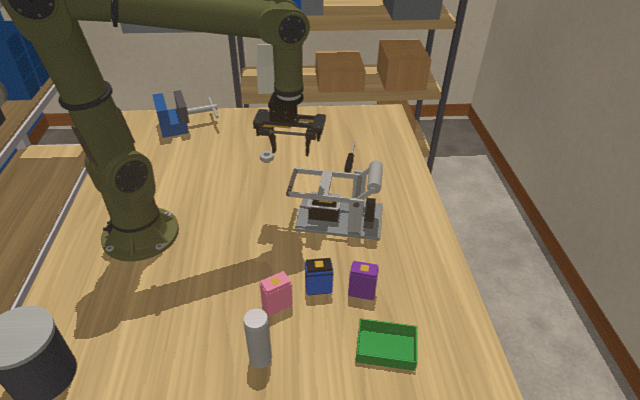

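```bash
python3 - <<'E'
from h import *
np.set_printoptions(precision=4,suppress=True)
W=load("wrist");D=load("side");s=state();P=s["ee_pos"]
print("tcp px wrist",proj(W,P),"side",proj(D,P), "bar mid wrist",proj(W,[.4576,.069,.125]),"side",proj(D,[.4576,.069,.125]))
for p in [(320,130),(320,250)]: print("bar",plane(W,*p,.125))
print("pocket inner rim corners at .068?")
for p in [(363,148),(363,207)]: print(plane(W,*p,.068))
print("plate")
for p in [(337,108),(539,108),(334,222)]: print(plane(W,*p,.010))
E
python3 - <<'E'
import cv2
a=cv2.imread("pics/wrist1.png");cv2.imwrite("pics/w1c.png",cv2.resize(a[90:270,300:560],(780,540),interpolation=cv2.INTER_CUBIC))
E
```

```text
tcp px wrist [320.0834 221.9632] side [291.019  161.3226] bar mid wrist [320.7422 195.664 ] side [291.7221 181.3951]
bar [0.4697 0.1302 0.125 ]
bar [0.4449 0.0119 0.125 ]
pocket inner rim corners at .068?
[0.512  0.0971 0.068 ]
[0.5006 0.028  0.068 ]
plate
[0.4947 0.1447 0.01  ]
[0.746 0.092 0.01 ]
[ 0.4612 -0.0074  0.01  ]
```

View pics/w1c.png

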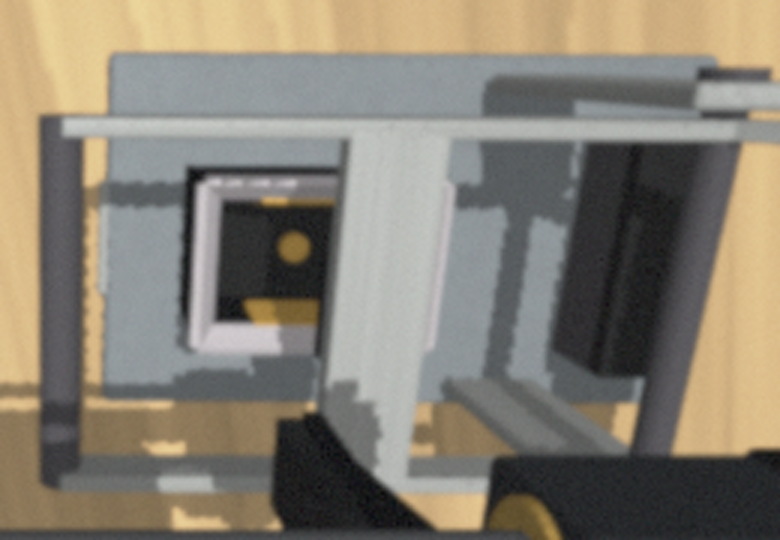

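The wrist view shows the bar as a vertical line at x≈320 px. That places it at (0.4573,0.071), which matches the first estimate and lies under the TCP. The pin and the pocket are visible at about (398,172). I'll descend 92 mm and close gently.

```bash
python3 -m jog '[{"x":0,"y":0,"z":0.115,"wx":0,"wy":0,"wz":0,"claw":1},{"x":0,"y":0,"z":0.115,"wx":0,"wy":0,"wz":0,"claw":1},{"x":0,"y":0,"z":0.115,"wx":0,"wy":0,"wz":0,"claw":0.6},{"x":0,"y":0,"z":0.115,"wx":0,"wy":0,"wz":0,"claw":0.3},{"x":0,"y":0,"z":0,"wx":0,"wy":0,"wz":0,"claw":0.05},{"x":0,"y":0,"z":0,"wx":0,"wy":0,"wz":0,"claw":0.05},{"x":0,"y":0,"z":0,"wx":0,"wy":0,"wz":0,"claw":0.05},{"x":0,"y":0,"z":0,"wx":0,"wy":0,"wz":0,"claw":0.05}]' 12;python3 - <<'E'
from h import *
d=get_image("side"); cv2.imwrite("pics/side2.png",cv2.resize(d["img"][100:260,220:400,::-1],(675,600)))
s=state();print(s["ee_pos"],s["ft_force"],s["opening"])
E
```

```text
t: 3.75
ee_pos: [0.4588, 0.0699, 0.1069]
orientation: [0.777, 0.629, 0.001, 0.0]
ft_force: [-0.5, -0.1, 0.4]
opening: 0.542
[0.45865258 0.06979316 0.10679954] [-0.40239686  0.28001303 -0.20525366] 0.4931531613360638
```

View pics/side2.png

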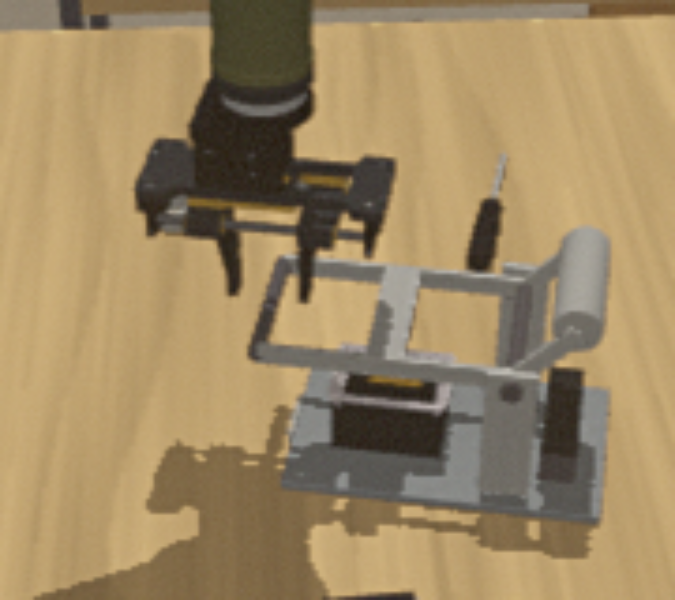

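```bash
python3 -m jog '[{"x":0,"y":0,"z":0,"wx":0,"wy":0,"wz":0,"claw":0.05},{"x":0,"y":0,"z":0,"wx":0,"wy":0,"wz":0,"claw":0.05},{"x":0,"y":0,"z":0,"wx":0,"wy":0,"wz":0,"claw":0.05},{"x":0,"y":0,"z":0,"wx":0,"wy":0,"wz":0,"claw":0.05},{"x":0,"y":0,"z":0,"wx":0,"wy":0,"wz":0,"claw":0.05},{"x":0,"y":0,"z":0,"wx":0,"wy":0,"wz":0,"claw":0.05},{"x":0,"y":0,"z":0,"wx":0,"wy":0,"wz":0,"claw":0.05}]' 12;python3 - <<'E'
from h import *
d=get_image("side"); cv2.imwrite("pics/side3.png",cv2.resize(d["img"][100:260,220:400,::-1],(675,600)))
w=get_image("wrist"); cv2.imwrite("pics/wrist3.png",w["img"][:,:,::-1])
s=state();print(s["ee_pos"],s["ft_force"],s["opening"],proj(d,s["ee_pos"]))
E
```

```text
t: 4.5
ee_pos: [0.4578, 0.0694, 0.1056]
orientation: [0.777, 0.629, -0.0, 0.0]
ft_force: [0.5, 0.5, -0.3]
opening: 0.059
[0.45778857 0.0693776  0.10566729] [-0.78841908  0.40610496  0.240935  ] 0.050917573208677076 [291.93678192 186.3389918 ]
```

View pics/side3.png

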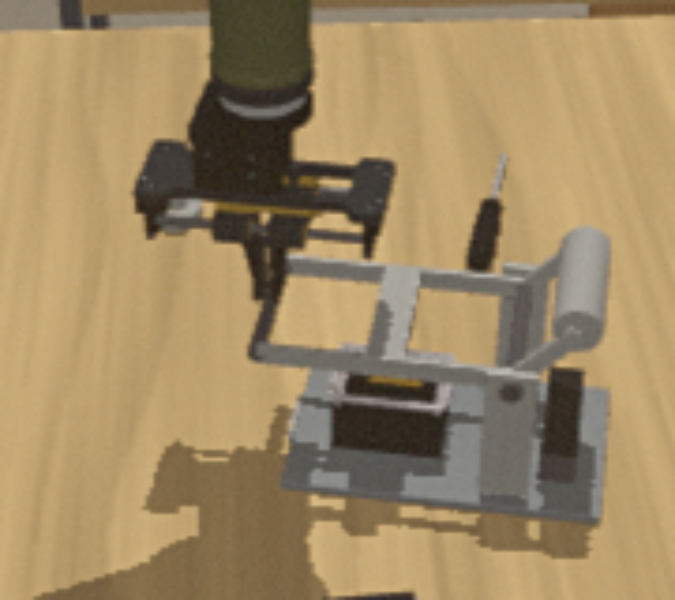

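View pics/wrist3.png

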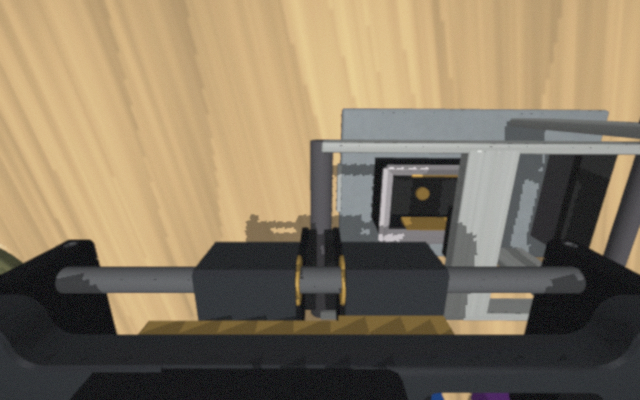

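Run:
```python
from h import *
w=get_image("wrist"); c=get_image("scene");P=state()["ee_pos"]
a=cv2.resize(w["img"][120:330,230:410,::-1],(514,600),interpolation=cv2.INTER_CUBIC)
b=cv2.resize(c["img"][130:310,250:430,::-1],(600,600),interpolation=cv2.INTER_CUBIC)
q=proj(c,P);print(q,(q-[250,130])*600/180, "bar",(proj(c,[.4573,.071,.125])-[250,130])*600/180)
q=proj(w,P);print(q,(q-[230,120])*600/210)
for n,y in [("a",a),("b",b)]: cv2.imwrite(f"pics/z4{n}.png",y)
```

```text
[375.41624293 210.20948021] [418.0541431  267.36493403] bar [422.22524982 248.98840318]
[320.23200851 222.33444541] [257.80573859 292.38412974]
```

View pics/z4a.png

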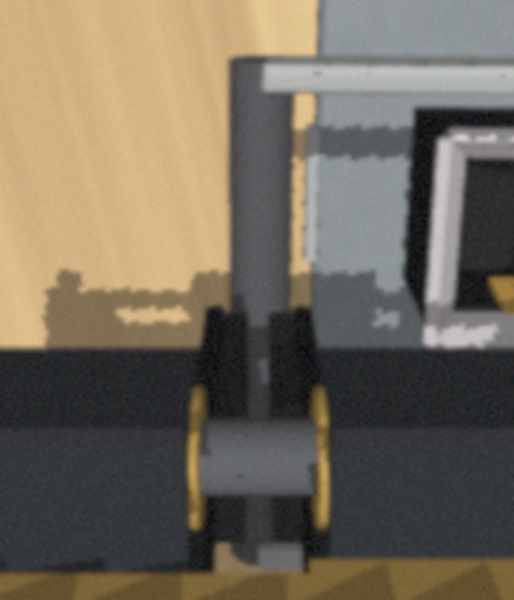

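View pics/z4b.png

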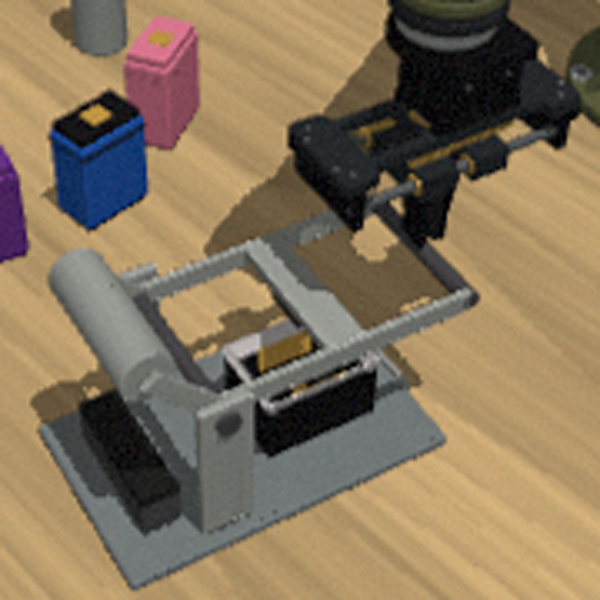

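Run:
```python
from h import *
c=get_image("scene");d=get_image("side")
print(tri(c,(379.2,201.5),d,(291.5,179.3)), state()["ee_pos"])
# shadows/pads: check gripper body corner
```

```text
(array([0.45464334, 0.07238797, 0.13260483]), np.float64(0.006149988452607533)) [0.45779352 0.06937039 0.10567244]
```

Run:
```python
from h import *
w=get_image("wrist");P=state()["ee_pos"]
for dz in (0,.01,.02,.027,.04,.07): print(dz,(proj(w,P+[0,0,dz])-[230,120])*600/210)
```

```text
0 [257.81095164 292.54876635]
0.01 [257.8304803  308.05871499]
0.02 [257.85195949 325.11779597]
0.027 [257.86831764 338.10967314]
0.04 [257.90206804 364.91473201]
0.07 [258.00224505 444.47675645]
```

By triangulation and from the wrist view, the fingertips are about 28 mm above the reported TCP, so they shut on nothing above the bar. I'll open, go lower in a checked step, and look again.

```bash
python3 -m jog '[{"x":0,"y":0,"z":0,"wx":0,"wy":0,"wz":0,"claw":0.6},{"x":0,"y":0,"z":0,"wx":0,"wy":0,"wz":0,"claw":0.6},{"x":0,"y":0,"z":0,"wx":0,"wy":0,"wz":0,"claw":0.6},{"x":0,"y":0,"z":0,"wx":0,"wy":0,"wz":0,"claw":0.6},{"x":0,"y":0,"z":0,"wx":0,"wy":0,"wz":0,"claw":0.6},{"x":0,"y":0,"z":0,"wx":0,"wy":0,"wz":0,"claw":0.6},{"x":0,"y":0,"z":0.05,"wx":0,"wy":0,"wz":0,"claw":0.6},{"x":0,"y":0,"z":0.05,"wx":0,"wy":0,"wz":0,"claw":0.6},{"x":0,"y":0,"z":0.025,"wx":0,"wy":0,"wz":0,"claw":0.6},{"x":0,"y":0,"z":0,"wx":0,"wy":0,"wz":0,"claw":0.6}]' 12;python3 - <<'E'
from h import *
d=get_image("side"); c=get_image("scene"); s=state();P=s["ee_pos"];print(P,s["ft_force"],s["opening"])
im=np.hstack([cv2.resize(d["img"][130:230,250:340],(400,444)),cv2.resize(c["img"][150:250,320:410],(400,444))])[:,:,::-1]
cv2.imwrite("pics/z5.png",im)
E
```

```text
t: 5.85
ee_pos: [0.4567, 0.069, 0.0793]
orientation: [0.777, 0.629, -0.001, -0.0]
ft_force: [0.2, -0.5, 0.3]
opening: 0.598
[0.45765108 0.06927368 0.08040827] [ 0.23048607  0.0070702  -0.43640838] 0.5996264351967047
```

View pics/z5.png

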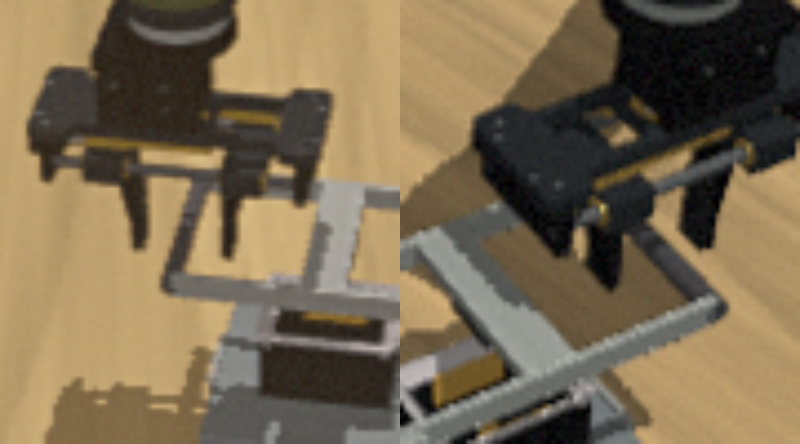

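Both views now show the fingers either side of the bar. I'll close.

```bash
python3 -m jog '[{"x":0,"y":0,"z":0,"wx":0,"wy":0,"wz":0,"claw":0.3},{"x":0,"y":0,"z":0,"wx":0,"wy":0,"wz":0,"claw":0.1},{"x":0,"y":0,"z":0,"wx":0,"wy":0,"wz":0,"claw":0.05},{"x":0,"y":0,"z":0,"wx":0,"wy":0,"wz":0,"claw":0.05},{"x":0,"y":0,"z":0,"wx":0,"wy":0,"wz":0,"claw":0.05},{"x":0,"y":0,"z":0,"wx":0,"wy":0,"wz":0,"claw":0.05},{"x":0,"y":0,"z":0,"wx":0,"wy":0,"wz":0,"claw":0.05},{"x":0,"y":0,"z":0,"wx":0,"wy":0,"wz":0,"claw":0.05}]' 15;python3 - <<'E'
from h import *
from scipy.spatial.transform import Rotation as R
s=state();P=s["ee_pos"];print(P,s["ft_force"],s["opening"])
M=R.from_quat(s["orientation"]).as_matrix()
u=np.array([np.cos(-.209),np.sin(-.209),0]);pr=np.zeros(2)
for t in np.arange(.05,1.76,.05):
    q=np.array([.2*(1-np.cos(t)),.2*np.sin(t)]);dq=q-pr;pr=q
    v=M.T@(u*dq[0]+np.array([0,0,1])*dq[1]); print(round(t,2),(v/.2).round(3))
E
```

```text
t: 6.75
ee_pos: [0.4581, 0.0694, 0.0807]
orientation: [0.777, 0.629, 0.0, 0.0]
ft_force: [0.4, 0.3, -0.2]
opening: 0.151
[0.45811242 0.06935535 0.08074239] [ 0.35173325  0.31848104 -0.16878861] 0.15129460769568578
0.05 [ 0.     0.001 -0.05 ]
0.1 [ 0.     0.004 -0.05 ]
0.15 [ 0.     0.006 -0.05 ]
0.2 [ 0.     0.009 -0.049]
0.25 [ 0.     0.011 -0.049]
0.3 [ 0.     0.014 -0.048]
0.35 [ 0.     0.016 -0.047]
0.4 [ 0.     0.018 -0.047]
0.45 [ 0.     0.021 -0.046]
0.5 [ 0.     0.023 -0.044]
0.55 [ 0.     0.025 -0.043]
0.6 [ 0.     0.027 -0.042]
0.65 [ 0.     0.029 -0.041]
0.7 [ 0.     0.031 -0.039]
0.75 [ 0.     0.033 -0.037]
0.8 [ 0.     0.035 -0.036]
0.85 [ 0.     0.037 -0.034]
0.9 [ 0.     0.038 -0.032]
0.95 [ 0.    0.04 -0.03]
1.0 [ 0.     0.041 -0.028]
1.05 [ 0.     0.043 -0.026]
1.1 [ 0.     0.044 -0.024]
1.15 [ 0.     0.045 -0.022]
1.2 [ 0.     0.046 -0.019]
1.25 [ 0.     0.047 -0.017]
1.3 [ 0.     0.048 -0.015]
1.35 [ 0.     0.049 -0.012]
1.4 [ 0.     0.049 -0.01 ]
1.45 [ 0.     0.049 -0.007]
1.5 [ 0.     0.05  -0.005]
1.55 [ 0.     0.05  -0.002]
1.6 [0.   0.05 0.  ]
1.65 [0.    0.05  0.003]
1.7 [0.    0.05  0.005]
1.75 [0.    0.049 0.008]
```

Gripped: the opening of 0.151 is about 13 mm, against the 14 mm bar. I'll follow the arc at 0.5 rad/s.

```bash
python3 -m jog '[{"x":0,"y":0.001,"z":-0.05,"wx":0,"wy":0,"wz":0,"claw":0.05},{"x":0,"y":0.004,"z":-0.05,"wx":0,"wy":0,"wz":0,"claw":0.05},{"x":0,"y":0.006,"z":-0.05,"wx":0,"wy":0,"wz":0,"claw":0.05},{"x":0,"y":0.009,"z":-0.049,"wx":0,"wy":0,"wz":0,"claw":0.05},{"x":0,"y":0.011,"z":-0.049,"wx":0,"wy":0,"wz":0,"claw":0.05},{"x":0,"y":0.014,"z":-0.048,"wx":0,"wy":0,"wz":0,"claw":0.05},{"x":0,"y":0.016,"z":-0.047,"wx":0,"wy":0,"wz":0,"claw":0.05},{"x":0,"y":0.018,"z":-0.047,"wx":0,"wy":0,"wz":0,"claw":0.05},{"x":0,"y":0.021,"z":-0.046,"wx":0,"wy":0,"wz":0,"claw":0.05},{"x":0,"y":0.023,"z":-0.044,"wx":0,"wy":0,"wz":0,"claw":0.05},{"x":0,"y":0,"z":0,"wx":0,"wy":0,"wz":0,"claw":0.05}]' 15;python3 - <<'E'
from h import *
d=get_image("side"); c=get_image("scene"); s=state();P=s["ee_pos"];print(P,s["ft_force"],s["opening"])
im=np.hstack([cv2.resize(d["img"][100:250,240:400],(400,375)),cv2.resize(c["img"][120:310,240:430],(400,375))])[:,:,::-1]
cv2.imwrite("pics/z6.png",im)
E
```

```text
t: 7.85
ee_pos: [0.4847, 0.0634, 0.1785]
orientation: [0.778, 0.629, 0.002, 0.002]
ft_force: [7.6, -1.2, -6.4]
opening: 0.153
[0.48415652 0.06345483 0.1776253 ] [ 8.62402904 -1.31006533 -5.37897444] 0.15670640396610533
```

View pics/z6.png

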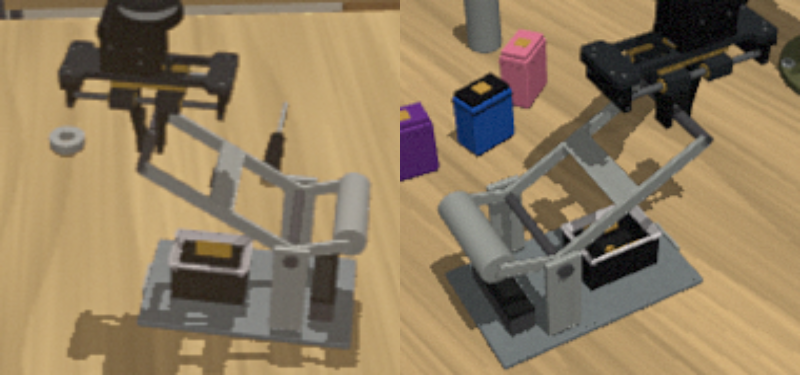

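The bar is held and the arm is rising. There's about 10 N of radial load, so my arc runs slightly outside the true one. I'll bias the next rows about 3 mm towards the hinge.

```bash
python3 -m jog '[{"x":0,"y":0.033,"z":-0.039,"wx":0,"wy":0,"wz":0,"claw":0.05},{"x":0,"y":0.035,"z":-0.038,"wx":0,"wy":0,"wz":0,"claw":0.05},{"x":0,"y":0.029,"z":-0.041,"wx":0,"wy":0,"wz":0,"claw":0.05},{"x":0,"y":0.031,"z":-0.039,"wx":0,"wy":0,"wz":0,"claw":0.05},{"x":0,"y":0,"z":0,"wx":0,"wy":0,"wz":0,"claw":0.05}]' 15
```

```text
t: 8.45
ee_pos: [0.5057, 0.0587, 0.21]
orientation: [0.777, 0.629, -0.001, -0.001]
ft_force: [-5.7, -1.4, 4.6]
opening: 0.155
```

```bash
python3 -m jog '[{"x":0,"y":0.029,"z":-0.041,"wx":0,"wy":0,"wz":0,"claw":0.05},{"x":0,"y":0.035,"z":-0.036,"wx":0,"wy":0,"wz":0,"claw":0.05},{"x":0,"y":0.037,"z":-0.034,"wx":0,"wy":0,"wz":0,"claw":0.05},{"x":0,"y":0.038,"z":-0.032,"wx":0,"wy":0,"wz":0,"claw":0.05},{"x":0,"y":0.04,"z":-0.03,"wx":0,"wy":0,"wz":0,"claw":0.05},{"x":0,"y":0.041,"z":-0.028,"wx":0,"wy":0,"wz":0,"claw":0.05},{"x":0,"y":0,"z":0,"wx":0,"wy":0,"wz":0,"claw":0.05}]' 15
```

```text
t: 9.15
ee_pos: [0.552, 0.0486, 0.2493]
orientation: [0.778, 0.628, 0.001, 0.001]
ft_force: [-0.9, -2.8, 2.7]
opening: 0.155
```

```bash
python3 -m jog '[{"x":0,"y":0.043,"z":-0.027,"wx":0,"wy":0,"wz":0,"claw":0.05},{"x":0,"y":0.044,"z":-0.025,"wx":0,"wy":0,"wz":0,"claw":0.05},{"x":0,"y":0.045,"z":-0.022,"wx":0,"wy":0,"wz":0,"claw":0.05},{"x":0,"y":0.046,"z":-0.019,"wx":0,"wy":0,"wz":0,"claw":0.05},{"x":0,"y":0.047,"z":-0.017,"wx":0,"wy":0,"wz":0,"claw":0.05},{"x":0,"y":0.048,"z":-0.015,"wx":0,"wy":0,"wz":0,"claw":0.05},{"x":0,"y":0,"z":0,"wx":0,"wy":0,"wz":0,"claw":0.05}]' 15;python3 - <<'E'
from h import *
d=get_image("side"); c=get_image("scene"); s=state();P=s["ee_pos"];print(P,s["ft_force"],s["opening"])
im=np.hstack([cv2.resize(d["img"][60:250,230:400],(400,447)),cv2.resize(c["img"][100:310,220:430],(400,447))])[:,:,::-1]
cv2.imwrite("pics/z7.png",im)
E
```

```text
t: 9.85
ee_pos: [0.6056, 0.0373, 0.2735]
orientation: [0.778, 0.629, 0.0, 0.001]
ft_force: [-0.2, -4.7, -1.1]
opening: 0.151
[0.6046593  0.03745456 0.27326923] [ 1.31518535 -4.28607863 -1.40190951] 0.15635797920560926
```

View pics/z7.png

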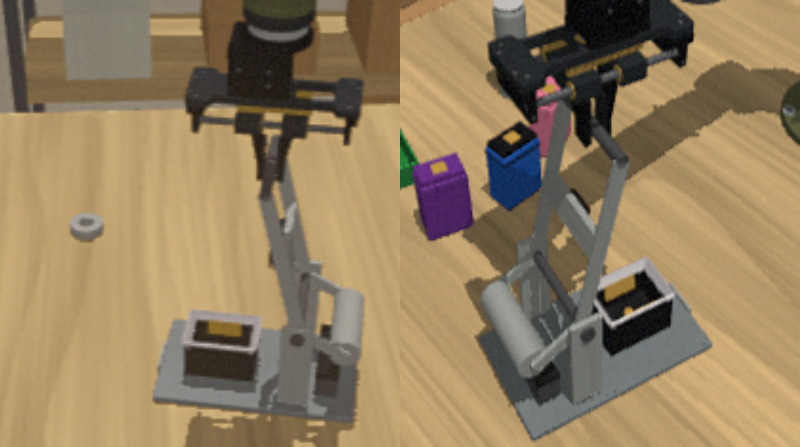

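```bash
python3 -m jog '[{"x":-0.005,"y":0.049,"z":-0.012,"wx":0,"wy":0,"wz":0,"claw":0.05},{"x":0,"y":0.049,"z":-0.01,"wx":0,"wy":0,"wz":0,"claw":0.05},{"x":0,"y":0.049,"z":-0.007,"wx":0,"wy":0,"wz":0,"claw":0.05},{"x":0,"y":0.05,"z":-0.005,"wx":0,"wy":0,"wz":0,"claw":0.05},{"x":0,"y":0.05,"z":-0.002,"wx":0,"wy":0,"wz":0,"claw":0.05},{"x":0,"y":0.05,"z":0,"wx":0,"wy":0,"wz":0,"claw":0.05},{"x":0,"y":0.03,"z":0.002,"wx":0,"wy":0,"wz":0,"claw":0.05},{"x":0,"y":0,"z":0,"wx":0,"wy":0,"wz":0,"claw":0.05}]' 15
python3 - <<'E'
from h import *
s=state();print(s["ee_pos"],s["ft_force"],s["joints"])
E
```

```text
t: 10.75
ee_pos: [0.6682, 0.0236, 0.2798]
orientation: [0.777, 0.629, 0.0, 0.0]
ft_force: [1.1, -1.6, -0.8]
opening: 0.152
[0.66820773 0.02363525 0.27975817] [ 1.08242421 -1.62997676 -0.82203706] [-0.54021056  0.38143771  0.65521396  1.27236857 -0.22855559  1.5607208
 -0.1287476 ]
```

About 1.65 rad now. I'll ease on in 3 mm rows until I feel the stop.

```bash
python3 -m jog '[{"x":0,"y":0.015,"z":0.001,"wx":0,"wy":0,"wz":0,"claw":0.05},{"x":0,"y":0.015,"z":0.002,"wx":0,"wy":0,"wz":0,"claw":0.05},{"x":0,"y":0.015,"z":0.002,"wx":0,"wy":0,"wz":0,"claw":0.05},{"x":0,"y":0.015,"z":0.002,"wx":0,"wy":0,"wz":0,"claw":0.05},{"x":0,"y":0.015,"z":0.002,"wx":0,"wy":0,"wz":0,"claw":0.05},{"x":0,"y":0,"z":0,"wx":0,"wy":0,"wz":0,"claw":0.05}]' 15
```

```text
t: 11.35
ee_pos: [0.6822, 0.0206, 0.2781]
orientation: [0.777, 0.629, 0.0, 0.0]
ft_force: [1.6, -3.4, -1.3]
opening: 0.158
```

```bash
python3 -m jog '[{"x":0,"y":0.015,"z":0.002,"wx":0,"wy":0,"wz":0,"claw":0.05},{"x":0,"y":0.01,"z":0.002,"wx":0,"wy":0,"wz":0,"claw":0.05},{"x":0,"y":0,"z":0,"wx":0,"wy":0,"wz":0,"claw":0.05}]' 15
```

```text
t: 11.65
ee_pos: [0.6869, 0.0196, 0.2774]
orientation: [0.777, 0.629, 0.0, 0.0]
ft_force: [1.3, -3.0, -1.3]
opening: 0.153
```

```bash
python3 -m jog '[{"x":0,"y":0.01,"z":0.002,"wx":0,"wy":0,"wz":0,"claw":0.05},{"x":0,"y":0.01,"z":0.002,"wx":0,"wy":0,"wz":0,"claw":0.05},{"x":0,"y":0,"z":0,"wx":0,"wy":0,"wz":0,"claw":0.05}]' 15
```

```text
t: 11.95
ee_pos: [0.6881, 0.0193, 0.2771]
orientation: [0.777, 0.629, -0.002, -0.002]
ft_force: [-6.7, -1.5, 3.1]
opening: 0.154
```

The stop is felt (about -7 N along x). I'll release and lift straight clear.

```bash
python3 -m jog '[{"x":0,"y":-0.005,"z":0,"wx":0,"wy":0,"wz":0,"claw":0.15},{"x":0,"y":0,"z":0,"wx":0,"wy":0,"wz":0,"claw":0.3},{"x":0,"y":0,"z":0,"wx":0,"wy":0,"wz":0,"claw":0.5},{"x":0,"y":0,"z":0,"wx":0,"wy":0,"wz":0,"claw":0.6},{"x":0,"y":0,"z":0,"wx":0,"wy":0,"wz":0,"claw":0.6},{"x":0,"y":0,"z":0,"wx":0,"wy":0,"wz":0,"claw":0.6},{"x":0,"y":0,"z":0,"wx":0,"wy":0,"wz":0,"claw":0.6},{"x":0,"y":0,"z":-0.1,"wx":0,"wy":0,"wz":0,"claw":0.8},{"x":0,"y":0,"z":-0.15,"wx":0,"wy":0,"wz":0,"claw":0.8},{"x":0,"y":0,"z":-0.05,"wx":0,"wy":0,"wz":0,"claw":0.8},{"x":0,"y":0,"z":0,"wx":0,"wy":0,"wz":0,"claw":0.8}]';python3 - <<'E'
from h import *
d=get_image("side"); c=get_image("scene"); s=state();P=s["ee_pos"];print(P,s["ft_force"],s["opening"],s["joints"].round(2))
im=np.hstack([cv2.resize(d["img"][20:250,230:420],(400,484)),cv2.resize(c["img"][80:310,220:430],(400,484))])[:,:,::-1]
cv2.imwrite("pics/z8.png",im)
E
```

```text
t: 13.05
ee_pos: [0.6904, 0.0185, 0.3384]
orientation: [0.777, 0.629, 0.001, 0.001]
ft_force: [0.4, 0.4, -0.1]
opening: 0.787
[0.68938243 0.01885073 0.33560925] [ 0.59911349 -0.78767209 -0.1737618 ] 0.7906633053460678 [-0.48  0.44  0.66  1.09 -0.27  1.69 -0.11]
```

View pics/z8.png

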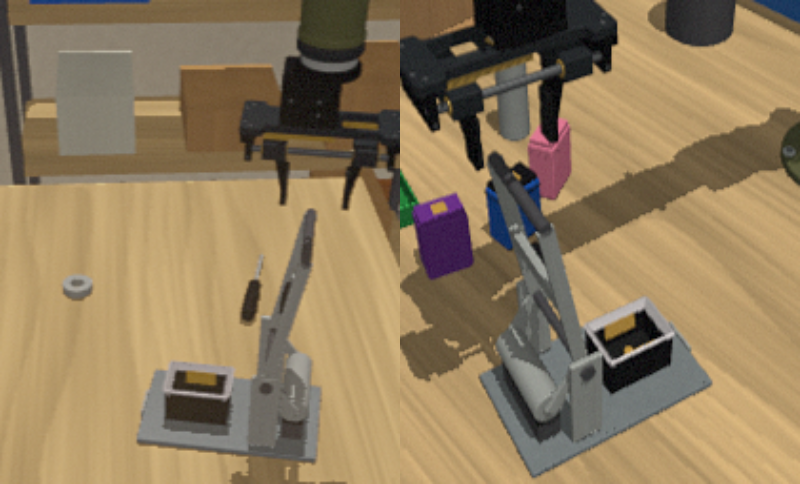

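The arm rests open on its own, with the weight down on its block and the fingers clear. Next I'll move south of the pack for a wrist view that covers both the pack and the pocket.

```bash
python3 -m jog '[{"x":-0.225,"y":-0.048,"z":0,"wx":0,"wy":0,"wz":0,"claw":1},{"x":-0.225,"y":-0.048,"z":0,"wx":0,"wy":0,"wz":0,"claw":1},{"x":-0.225,"y":-0.048,"z":0,"wx":0,"wy":0,"wz":0,"claw":1},{"x":-0.225,"y":-0.048,"z":0,"wx":0,"wy":0,"wz":0,"claw":1},{"x":-0.225,"y":-0.048,"z":0,"wx":0,"wy":0,"wz":0,"claw":1},{"x":-0.225,"y":-0.048,"z":0,"wx":0,"wy":0,"wz":0,"claw":1},{"x":-0.225,"y":-0.048,"z":0,"wx":0,"wy":0,"wz":0,"claw":1},{"x":-0.225,"y":-0.048,"z":0,"wx":0,"wy":0,"wz":0,"claw":1},{"x":-0.225,"y":-0.048,"z":0,"wx":0,"wy":0,"wz":0,"claw":1},{"x":0,"y":0,"z":0,"wx":0,"wy":0,"wz":0,"claw":1},{"x":0,"y":0,"z":0,"wx":0,"wy":0,"wz":0,"claw":1},{"x":0,"y":0,"z":0,"wx":0,"wy":0,"wz":0,"claw":1}]';python3 - <<'E'
from h import *
import pickle
o={n:get_image(n) for n in ["wrist","side","scene"]}; o["s"]=state(); pickle.dump(o,open("v9.pkl","wb"))
s=o["s"];print(s["ee_pos"],s["joints"].round(2))
for n in ["wrist","side","scene"]: cv2.imwrite(f"pics/{n}9.png",o[n]["img"][:,:,::-1])
E
```

```text
t: 14.35
ee_pos: [0.5215, -0.3573, 0.3354]
orientation: [0.777, 0.63, 0.0, -0.001]
ft_force: [0.3, 0.4, 0.8]
opening: 0.996
[ 0.52183114 -0.35721424  0.33607854] [-0.04  0.32  0.82  1.26 -0.23  1.65  0.52]
```

View pics/wrist9.png

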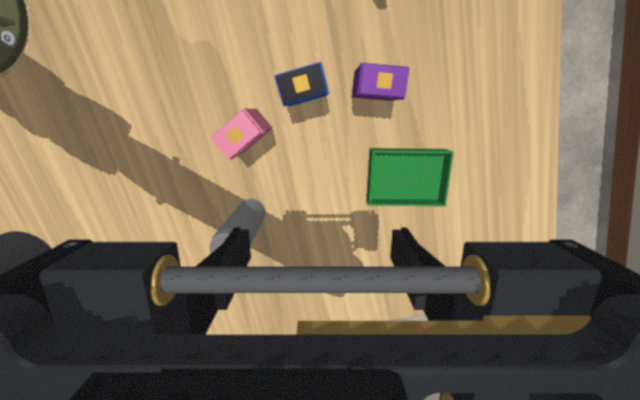

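View pics/scene9.png

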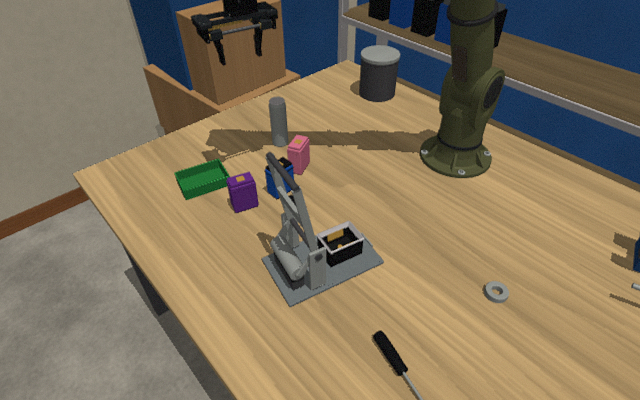

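The wrist view shows the blue pack's black top at (302,83), the pink one at (240,133) and the purple one at (382,82). The arm is still open in the scene view. Now I'll measure the pack's top and the pocket's rim.

Run:
```python
from h import *
import pickle
np.set_printoptions(precision=4,suppress=True)
o=pickle.load(open("v9.pkl","rb"));W,D,S=o["wrist"],o["side"],o["scene"]
def top(d,x0,y0,x1,y1,ch):
    im=d["img"][y0:y1,x0:x1];hsv=cv2.cvtColor(im,cv2.COLOR_RGB2HSV)
    m=((hsv[...,2]<75)|cv2.inRange(hsv,(10,140,150),(27,255,255)).astype(bool)).astype(np.uint8)
    m[(hsv[...,1]>150)&(hsv[...,0]>95)&(hsv[...,2]>60)]=0
    m=cv2.morphologyEx(m,cv2.MORPH_CLOSE,np.ones((5,5)));
    n,l,st,ce=cv2.connectedComponentsWithStats(m);i=1+st[1:,4].argmax()
    c=cv2.findContours((l==i).astype(np.uint8),0,2)[0][0].reshape(-1,2)+[x0,y0]
    pts=np.array([plane(d,*p,.1)[:2] for p in c]).astype(np.float32)
    r=cv2.minAreaRect(pts);print(ch,r,cv2.boxPoints(r).tolist());return l==i
m=top(W,265,50,340,115,"wrist")
cv2.imwrite("pics/m.png",m.astype(np.uint8)*255)
top(D,298,250,340,275,"side")
for n,d,bx in [("W",W,(265,50,340,115)),("D",D,(298,250,340,275))]:
    x0,y0,x1,y1=bx;hsv=cv2.cvtColor(d["img"][y0:y1,x0:x1],cv2.COLOR_RGB2HSV)
    g=cv2.inRange(hsv,(14,150,170),(27,255,255));k,l,st,ce=cv2.connectedComponentsWithStats(g)
    i=1+st[1:,4].argmax();print(n,"label",ce[i]+[x0,y0],st[i][4],plane(d,*(ce[i]+[x0,y0]),.1))
a=cv2.resize(W["img"][50:120,260:340,::-1],(640,560),interpolation=cv2.INTER_CUBIC);cv2.imwrite("pics/pk.png",a)
b=np.hstack([cv2.resize(D["img"][185:245,285:365,::-1],(400,300),interpolation=cv2.INTER_CUBIC),cv2.resize(S["img"][215:275,305:385,::-1],(400,300),interpolation=cv2.INTER_CUBIC)]);cv2.imwrite("pics/rim.png",b)
```

```text
wrist ((0.5180026888847351, -0.24161112308502197), (0.06034786254167557, 0.03584925830364227), 2.903090238571167) [[0.48695963621139526, -0.22523771226406097], [0.4887753129005432, -0.26104095578193665], [0.549045741558075, -0.2579845190048218], [0.547230064868927, -0.2221812903881073]]
side ((0.5169960260391235, -0.2501312792301178), (0.050183068960905075, 0.06509384512901306), 86.66255950927734) [[0.4830435812473297, -0.27328550815582275], [0.5480270385742188, -0.27707502245903015], [0.5509485006332397, -0.22697705030441284], [0.4859650135040283, -0.22318753600120544]]
W label [301.1165  83.1845] 103 [ 0.5185 -0.2406  0.1   ]
D label [318.6522 263.413 ] 46 [ 0.5173 -0.2401  0.1   ]
```

View pics/pk.png

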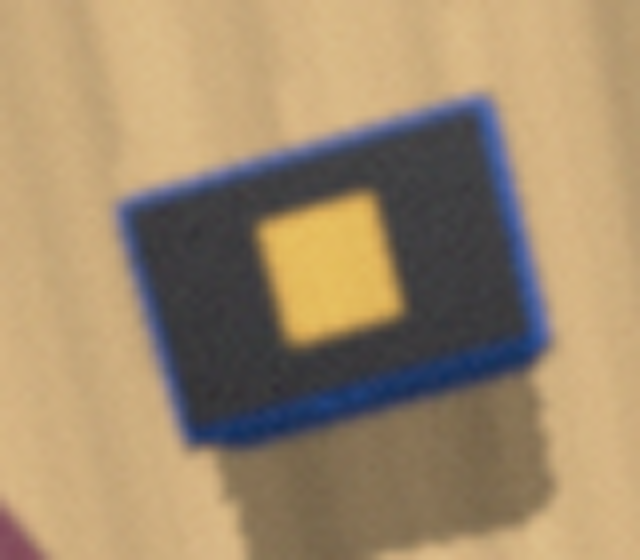

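View pics/rim.png

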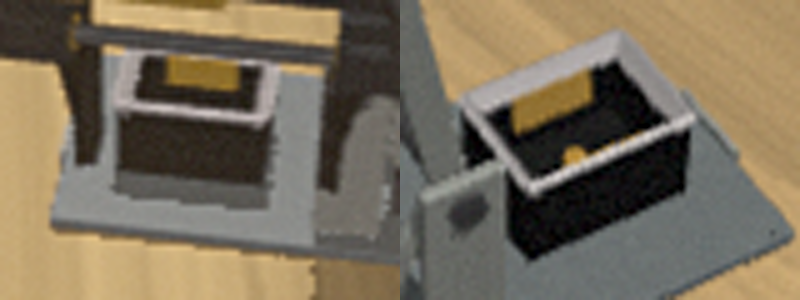

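Run:
```python
from h import *
import pickle
np.set_printoptions(precision=4,suppress=True)
o=pickle.load(open("v9.pkl","rb"));W,D,S=o["wrist"],o["side"],o["scene"]
print("pack"); q=[plane(W,260+u/8-.4,50+v/8-.4,.097)[:2] for u,v in [(118,203),(488,93),(550,335),(188,430)]]
q=np.array(q);print(q,q.mean(0),[np.arctan2(*(q[j]-q[i])[::-1]) for i,j in [(0,1),(3,2)]],[np.linalg.norm(q[i]-q[j]) for i,j in [(0,1),(1,2),(2,3),(3,0)]])
print("rim scene");r=np.array([plane(S,305+u/5-.4,215+v/5-.4,.068)[:2] for u,v in [(62,105),(218,31),(296,118),(133,192)]])
print(r,r.mean(0),[np.arctan2(*(r[j]-r[i])[::-1]) for i,j in [(1,0),(2,3)]],[np.linalg.norm(r[i]-r[j]) for i,j in [(0,1),(1,2),(2,3),(3,0)]])
r=np.array([plane(D,285+u/5-.4,185+v/5-.4,.068)[:2] for u,v in [(113,115),(270,125)]]);print("side front",r,np.arctan2(*(r[1]-r[0])[::-1]))
print("pred rim corners")
c,s_=np.cos(-.209),np.sin(-.209);O=np.array([.5553,.0475])
for d in (S,D): print([proj(d,[*(O+[c*a-s_*b,s_*a+c*b]),.068]) for a,b in [(.0425,-.03),(-.0425,-.03),(-.0425,.03),(.0425,.03)]])
g=cv2.inRange(cv2.cvtColor(S["img"][240:252,325:345],cv2.COLOR_RGB2HSV),(12,130,110),(27,255,255));m=cv2.moments(g,True)
k,l,st,ce=cv2.connectedComponentsWithStats(g);print(st,ce+[325,240])
for z in (.016,.024,.032): print("pin",z,plane(S,305+173/5-.4,215+156/5-.4,z))
```

```text
pack
[[ 0.4843 -0.2222]
 [ 0.551  -0.2183]
 [ 0.5537 -0.259 ]
 [ 0.4871 -0.2614]] [ 0.519  -0.2402] [np.float64(0.05824888532847893), np.float64(0.03529215691846951)] [np.float64(0.0669025256275266), np.float64(0.04078351445434167), np.float64(0.06669026830736074), np.float64(0.039255156272601996)]
rim scene
[[0.5966 0.0099]
 [0.5055 0.025 ]
 [0.5188 0.092 ]
 [0.6083 0.0733]] [0.5573 0.05  ] [np.float64(-0.16349428405007987), np.float64(-0.20654158749036103)] [np.float64(0.09235051347820314), np.float64(0.0683916165408469), np.float64(0.091438137463144), np.float64(0.06443123581587305)]
side front [[ 0.501   0.0123]
 [ 0.594  -0.0019]] -0.1512104864701585
pred rim corners
[array([318.6636, 234.2554]), array([348.1798, 221.6178]), array([361.5746, 236.9773]), array([331.3177, 250.5663])]
[array([337.0957, 207.1627]), array([309.1017, 204.3122]), array([312.0685, 191.8253]), array([339.21  , 194.5176])]
[[  0   0  20  12 227]
 [  3   0   3   1   3]
 [ 13   4   4   4  10]] [[334.3656 245.5815]
 [329.     240.    ]
 [339.2    245.3   ]]
pin 0.016 [0.5472 0.0375 0.016 ]
pin 0.024 [0.5521 0.0425 0.024 ]
pin 0.032 [0.5571 0.0474 0.032 ]
```

Pack: centre ≈ (0.5185,-0.2405), yaw ≈ +0.047. Pocket: centre ≈ (0.556,0.0485), yaw ≈ -0.207. I'll turn the jaws across the pack's 44 mm side, which is -1.83 rad about tool z.

```bash
python3 -m jog '[{"x":0.05,"y":0,"z":0,"wx":0,"wy":0,"wz":-1,"claw":1},{"x":0.05,"y":0,"z":0,"wx":0,"wy":0,"wz":-1,"claw":1},{"x":0.05,"y":0,"z":0,"wx":0,"wy":0,"wz":-1,"claw":1},{"x":0,"y":0,"z":0,"wx":0,"wy":0,"wz":-1,"claw":1},{"x":0,"y":0,"z":0,"wx":0,"wy":0,"wz":-1,"claw":1},{"x":0,"y":0,"z":0,"wx":0,"wy":0,"wz":-1,"claw":1},{"x":0,"y":0,"z":0,"wx":0,"wy":0,"wz":-1,"claw":1},{"x":0,"y":0,"z":0,"wx":0,"wy":0,"wz":-1,"claw":1},{"x":0,"y":0,"z":0,"wx":0,"wy":0,"wz":-1,"claw":1},{"x":0,"y":0,"z":0,"wx":0,"wy":0,"wz":-1,"claw":1},{"x":0,"y":0,"z":0,"wx":0,"wy":0,"wz":-1,"claw":1},{"x":0,"y":0,"z":0,"wx":0,"wy":0,"wz":-1,"claw":1},{"x":0,"y":0,"z":0,"wx":0,"wy":0,"wz":-1,"claw":1},{"x":0,"y":0,"z":0,"wx":0,"wy":0,"wz":-1,"claw":1},{"x":0,"y":0,"z":0,"wx":0,"wy":0,"wz":-1,"claw":1},{"x":0,"y":0,"z":0,"wx":0,"wy":0,"wz":-0.22,"claw":1},{"x":0,"y":0,"z":0,"wx":0,"wy":0,"wz":0,"claw":1}]';python3 - <<'E'
from h import *
from scipy.spatial.transform import Rotation as R
s=state(); M=R.from_quat(s["orientation"]).as_matrix(); print(s["ee_pos"],np.arctan2(M[1,1],M[0,1]), s["joints"].round(3))
print(M.T@(np.array([.5185,-.2405,.20])-s["ee_pos"])/.2)
E
```

```text
t: 16.2
ee_pos: [0.5238, -0.3286, 0.3366]
orientation: [-0.023, 1.0, 0.0, 0.0]
ft_force: [0.3, -0.5, 0.7]
opening: 0.998
[ 0.52376001 -0.3286438   0.33657936] 1.6160075230812534 [ 0.073  0.246  0.566  1.296 -0.131  1.636  2.233]
[0.00641206 0.44129259 0.68300272]
```

```bash
python3 -m jog '[{"x":0.003,"y":0.22,"z":0,"wx":0,"wy":0,"wz":0,"claw":1},{"x":0.003,"y":0.221,"z":0,"wx":0,"wy":0,"wz":0,"claw":1},{"x":0,"y":0,"z":0.2,"wx":0,"wy":0,"wz":0,"claw":1},{"x":0,"y":0,"z":0.2,"wx":0,"wy":0,"wz":0,"claw":1},{"x":0,"y":0,"z":0.2,"wx":0,"wy":0,"wz":0,"claw":1},{"x":0,"y":0,"z":0.2,"wx":0,"wy":0,"wz":0,"claw":1},{"x":0,"y":0,"z":0.2,"wx":0,"wy":0,"wz":0,"claw":1},{"x":0,"y":0,"z":0,"wx":0,"wy":0,"wz":0,"claw":1},{"x":0,"y":0,"z":0,"wx":0,"wy":0,"wz":0,"claw":1}]';python3 - <<'E'
from h import *
import pickle
o={n:get_image(n) for n in ["wrist","side","scene"]}; o["s"]=state(); pickle.dump(o,open("v10.pkl","wb"))
s=o["s"];print(s["ee_pos"],s["joints"].round(2))
d,c=o["side"],o["scene"]
print("tips at",(proj(d,s["ee_pos"]+[0,0,.028])))
im=np.hstack([cv2.resize(d["img"][190:330,240:380],(400,400)),cv2.resize(c["img"][90:220,225:355],(400,400))])[:,:,::-1]
cv2.imwrite("pics/z10.png",im);cv2.imwrite("pics/wrist10.png",o["wrist"]["img"][:,:,::-1])
E
```

```text
t: 17.1
ee_pos: [0.5182, -0.2412, 0.1372]
orientation: [-0.022, 1.0, -0.0, -0.0]
ft_force: [0.2, 0.2, 1.0]
opening: 0.999
[ 0.51995291 -0.24213389  0.13948827] [-0.05  0.2   0.5   1.73 -0.1   1.23  2.09]
tips at [320.14892218 245.43150801]
```

View pics/z10.png

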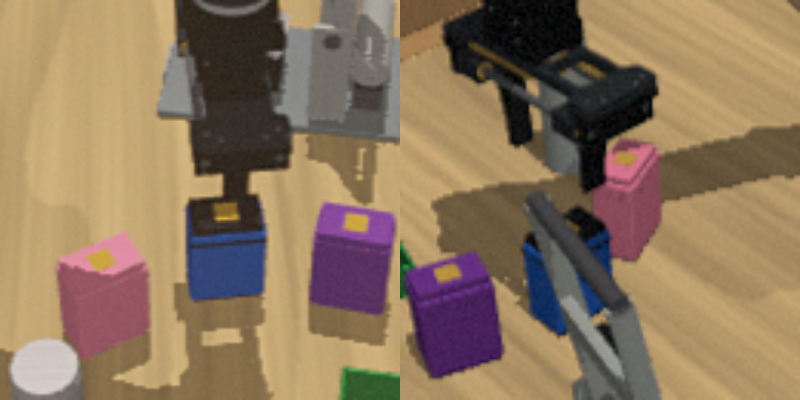

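View pics/wrist10.png

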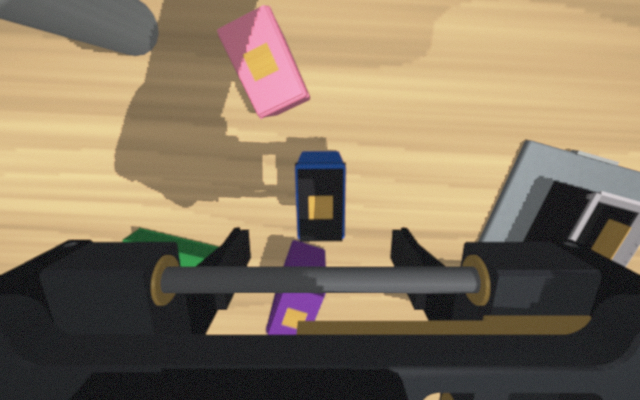

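The fingers are centred over the blue pack: it sits between the jaws at (320,195) in the wrist view, and the neighbours are clear. I'll descend 98 mm and grip.

```bash
python3 -m jog '[{"x":0.006,"y":0.005,"z":0.12,"wx":0,"wy":0,"wz":0,"claw":1},{"x":0,"y":0,"z":0.12,"wx":0,"wy":0,"wz":0,"claw":1},{"x":0,"y":0,"z":0.12,"wx":0,"wy":0,"wz":0,"claw":1},{"x":0,"y":0,"z":0.09,"wx":0,"wy":0,"wz":0,"claw":1},{"x":0,"y":0,"z":0.04,"wx":0,"wy":0,"wz":0,"claw":1},{"x":0,"y":0,"z":0,"wx":0,"wy":0,"wz":0,"claw":1},{"x":0,"y":0,"z":0,"wx":0,"wy":0,"wz":0,"claw":0.7},{"x":0,"y":0,"z":0,"wx":0,"wy":0,"wz":0,"claw":0.5},{"x":0,"y":0,"z":0,"wx":0,"wy":0,"wz":0,"claw":0.35},{"x":0,"y":0,"z":0,"wx":0,"wy":0,"wz":0,"claw":0.35},{"x":0,"y":0,"z":0,"wx":0,"wy":0,"wz":0,"claw":0.35},{"x":0,"y":0,"z":0,"wx":0,"wy":0,"wz":0,"claw":0.35}]' 40;python3 - <<'E'
from h import *
o={n:get_image(n) for n in ["side","scene"]}; s=state()
print(s["ee_pos"],s["ft_force"],s["opening"])
d,c=o["side"],o["scene"]
im=np.hstack([cv2.resize(d["img"][190:330,240:380],(400,400)),cv2.resize(c["img"][90:220,225:355],(400,400))])[:,:,::-1]
cv2.imwrite("pics/z11.png",im)
E
```

```text
t: 18.45
ee_pos: [0.5169, -0.2404, 0.0388]
orientation: [-0.023, 1.0, 0.0, 0.0]
ft_force: [-0.5, 0.0, -0.2]
opening: 0.538
[ 0.51692447 -0.24053475  0.03876277] [-0.24737497 -0.66283653  1.14026674] 0.49980320063538386
```

View pics/z11.png

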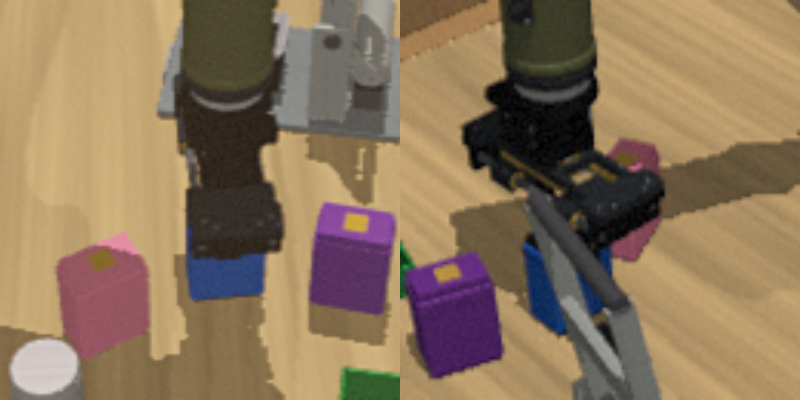

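```bash
python3 -m jog '[{"x":0,"y":0,"z":0,"wx":0,"wy":0,"wz":0,"claw":0.35},{"x":0,"y":0,"z":0,"wx":0,"wy":0,"wz":0,"claw":0.35},{"x":0,"y":0,"z":0,"wx":0,"wy":0,"wz":0,"claw":0.35}]' 40; python3 -m jog '[{"x":0,"y":0,"z":-0.1,"wx":0,"wy":0,"wz":0,"claw":0.35},{"x":0,"y":0,"z":-0.15,"wx":0,"wy":0,"wz":0,"claw":0.35},{"x":0,"y":0,"z":-0.15,"wx":0,"wy":0,"wz":0,"claw":0.35},{"x":0,"y":0,"z":-0.1,"wx":0,"wy":0,"wz":0,"claw":0.35},{"x":0,"y":0,"z":0,"wx":0,"wy":0,"wz":0,"claw":0.35},{"x":0,"y":0,"z":0,"wx":0,"wy":0,"wz":0,"claw":0.35}]'
python3 - <<'E'
from h import *
from scipy.spatial.transform import Rotation as R
s=state(); M=R.from_quat(s["orientation"]).as_matrix(); print(s["ee_pos"],np.arctan2(M[1,1],M[0,1]), s["joints"].round(3),s["ft_force"],s["ft_torque"],s["opening"])
E
```

```text
t: 18.85
ee_pos: [0.5169, -0.2405, 0.0387]
orientation: [-0.023, 1.0, -0.0, 0.0]
ft_force: [0.7, -0.4, 0.5]
opening: 0.5
t: 19.45
ee_pos: [0.5161, -0.2399, 0.1373]
orientation: [-0.023, 1.0, 0.0, -0.001]
ft_force: [-0.5, 0.5, -4.4]
opening: 0.501
[ 0.51607781 -0.23986406  0.13728991] 1.6166336533652996 [-0.055  0.193  0.502  1.742 -0.098  1.233  2.088] [-0.51516034  0.48828644 -4.40831586] [0.05434022 0.01624197 0.03591169] 0.5005230004417964
```

Held: about 4.6 N of weight, opening 43.5 mm. I'll lift a bit more, turn to the stand's yaw, then travel.

```bash
python3 -m jog '[{"x":0,"y":0,"z":-0.1,"wx":0,"wy":0,"wz":0.8,"claw":0.35},{"x":0,"y":0,"z":0,"wx":0,"wy":0,"wz":0.8,"claw":0.35},{"x":0,"y":0,"z":0,"wx":0,"wy":0,"wz":0.5,"claw":0.35},{"x":0,"y":0,"z":0,"wx":0,"wy":0,"wz":0,"claw":0.35}]'
python3 - <<'E'
from h import *
from scipy.spatial.transform import Rotation as R
s=state(); M=R.from_quat(s["orientation"]).as_matrix(); print(s["ee_pos"],np.arctan2(M[1,1],M[0,1]))
print(M.T@(np.array([.5545,.0485,.155])-s["ee_pos"])/.2)
E
```

```text
t: 19.85
ee_pos: [0.5155, -0.2397, 0.1562]
orientation: [0.103, 0.995, 0.0, -0.002]
ft_force: [0.2, 0.0, -4.1]
opening: 0.504
[ 0.51545168 -0.23968864  0.15619569] 1.3643492381740194
[0.1042465  1.45036456 0.00690669]
```

```bash
python3 -m jog '[{"x":0.013,"y":0.1,"z":0,"wx":0,"wy":0,"wz":0,"claw":0.35},{"x":0.013,"y":0.18,"z":0,"wx":0,"wy":0,"wz":0,"claw":0.35},{"x":0.013,"y":0.2,"z":0,"wx":0,"wy":0,"wz":0,"claw":0.35},{"x":0.013,"y":0.2,"z":0,"wx":0,"wy":0,"wz":0,"claw":0.35},{"x":0.013,"y":0.2,"z":0,"wx":0,"wy":0,"wz":0,"claw":0.35},{"x":0.013,"y":0.2,"z":0,"wx":0,"wy":0,"wz":0,"claw":0.35},{"x":0.013,"y":0.18,"z":0,"wx":0,"wy":0,"wz":0,"claw":0.35},{"x":0.013,"y":0.12,"z":0,"wx":0,"wy":0,"wz":0,"claw":0.35},{"x":0,"y":0.07,"z":0,"wx":0,"wy":0,"wz":0,"claw":0.35},{"x":0,"y":0,"z":0,"wx":0,"wy":0,"wz":0,"claw":0.35},{"x":0,"y":0,"z":0,"wx":0,"wy":0,"wz":0,"claw":0.35},{"x":0,"y":0,"z":0,"wx":0,"wy":0,"wz":0,"claw":0.35}]'
python3 - <<'E'
from h import *
import pickle
from scipy.spatial.transform import Rotation as R
o={n:get_image(n) for n in ["wrist","side","scene"]}; o["s"]=s=state(); pickle.dump(o,open("v12.pkl","wb"))
M=R.from_quat(s["orientation"]).as_matrix(); print(s["ee_pos"],np.arctan2(M[1,1],M[0,1]),s["ft_force"])
d,c=o["side"],o["scene"]
im=np.hstack([cv2.resize(d["img"][140:250,270:380],(400,400),interpolation=cv2.INTER_CUBIC),cv2.resize(c["img"][180:300,280:400],(400,400),interpolation=cv2.INTER_CUBIC)])[:,:,::-1]
cv2.imwrite("pics/z12.png",im);cv2.imwrite("pics/wrist12.png",o["wrist"]["img"][:,:,::-1])
E
```

```text
t: 21.05
ee_pos: [0.5558, 0.045, 0.1584]
orientation: [0.105, 0.995, -0.001, -0.0]
ft_force: [0.5, -0.2, -4.1]
opening: 0.504
[0.5559274  0.04606389 0.15874753] 1.3620989307287976 [ 0.72950473  0.22264227 -4.6009083 ]
```

View pics/z12.png

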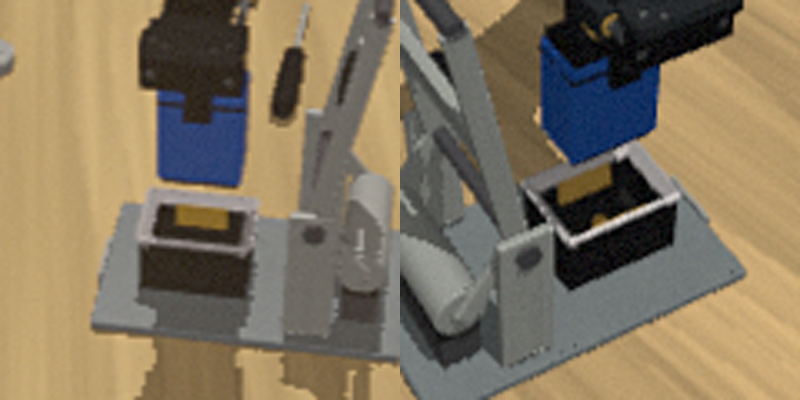

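View pics/wrist12.png

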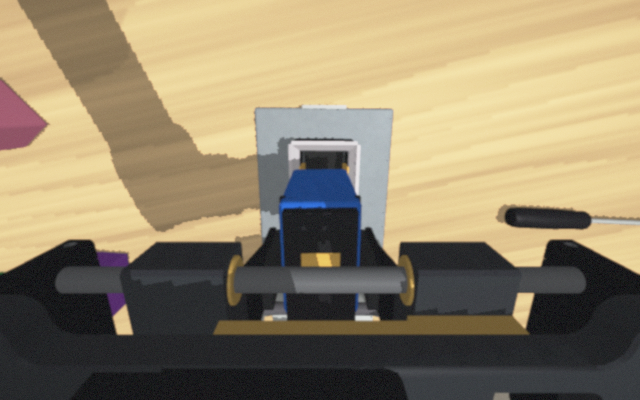

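```bash
python3 - <<'E'
from h import *
import pickle
np.set_printoptions(precision=4,suppress=True)
o=pickle.load(open("v12.pkl","rb"));W,D,S,s=o["wrist"],o["side"],o["scene"],o["s"]
a=-.207;ux=np.array([np.cos(a),np.sin(a)]);uy=np.array([-ux[1],ux[0]]);P=s["ee_pos"][:2]
def rep(n,q): print(n,q[:2],"rel TCP stand-x,y mm",1e3*(q[:2]-P)@ux,1e3*(q[:2]-P)@uy)
for n,p,z in [("rim L",(291,143),.068),("rim R",(359,143),.068),("plate L",(256.5,108),.01),("plate R",(392.5,108),.01),("pack top near L",(280,208),.22),("pack top R",(358,208),.22),("packbot L",(293,169.5),.125),("packbot R",(347,169.5),.125)]: rep(n,plane(W,*p,z))
f=lambda u,v:(270+u*.275-.3,140+v*.275-.3)
for n,p,z in [("pack bot front L",(158,181),.125),("R",(241,187),.125),("rim front L",(139,238),.068),("rim front R",(257,249),.068),("rim back L",(147,190),.068),("back R",(258,199),.068)]: rep("side "+n,plane(D,*f(*p),z))
g=lambda u,v:(280+u*.3-.3,180+v*.3-.3)
for n,p,z in [("pack bot near",(177,164),.125),("pack bot R",(256,130),.125),("pack bot L",(142,120),.125),("rim L",(124,187),.068),("rim top",(232,148),.068),("rim R",(279,198),.068),("rim near",(174,246),.068)]: rep("scene "+n,plane(S,*g(*p),z))
E
python3 - <<'E'
import cv2
a=cv2.imread("pics/wrist12.png");cv2.imwrite("pics/w12c.png",cv2.resize(a[95:325,240:410],(443,600),interpolation=cv2.INTER_CUBIC))
E
```

```text
rim L [0.5036 0.0267] rel TCP stand-x,y mm -47.22177715748168 -29.740139286623826
rim R [0.5175 0.092 ] rel TCP stand-x,y mm -47.085802012057016 37.048511101303625
plate L [ 0.4623 -0.0096] rel TCP stand-x,y mm -80.21606607366527 -73.70563293810666
plate R [0.4945 0.1422] rel TCP stand-x,y mm -79.8922718268251 81.50194661330804
pack top near L [0.5194 0.0324] rel TCP stand-x,y mm -32.89636021906293 -20.887214195318098
pack top R [0.5274 0.07  ] rel TCP stand-x,y mm -32.82203573123788 17.572192618931577
packbot L [0.5193 0.0302] rel TCP stand-x,y mm -32.53793740188371 -23.06160073854563
packbot R [0.5284 0.0729] rel TCP stand-x,y mm -32.450858783516644 20.577580052535545
side pack bot front L [0.5195 0.0272] rel TCP stand-x,y mm -31.827726270209265 -25.91145087121459
side R [0.5858 0.016 ] rel TCP stand-x,y mm 35.42220724052168 -23.280694083126612
side rim front L [0.5038 0.0233] rel TCP stand-x,y mm -46.386627130832814 -32.97740503328047
side rim front R [0.6    0.0042] rel TCP stand-x,y mm 51.73767777777726 -31.888202614550302
side rim back L [0.5139 0.0854] rel TCP stand-x,y mm -49.238082764903425 29.83596243521409
side back R [0.6076 0.0682] rel TCP stand-x,y mm 46.01847751015663 32.31722146537925
scene pack bot near [0.5901 0.0585] rel TCP stand-x,y mm 30.938032803495183 19.172070881654502
scene pack bot R [0.527  0.0718] rel TCP stand-x,y mm -33.574786219755666 19.200290661730847
scene pack bot L [0.5793 0.0106] rel TCP stand-x,y mm 30.18733480902263 -29.8592818935003
scene rim L [0.5972 0.0103] rel TCP stand-x,y mm 47.736201294255615 -26.564278163789666
scene rim top [0.5115 0.035 ] rel TCP stand-x,y mm -41.211765783057054 -19.954154657864
scene rim R [0.5216 0.0934] rel TCP stand-x,y mm -43.28000723530388 39.281829587891096
scene rim near [0.6082 0.0755] rel TCP stand-x,y mm 45.070364256138966 39.520792742696024
```

View pics/w12c.png

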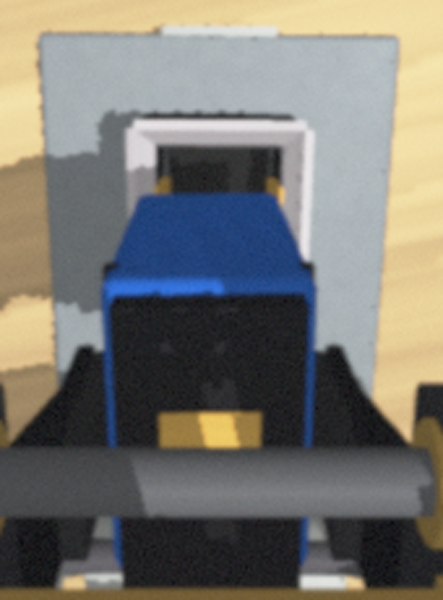

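Same-view differences put the pocket about 4.5 mm further in stand +y than the pack, and about -1 mm in x; yaw agrees. I'll correct that, then go down to just above the rim.

```bash
python3 -m jog '[{"x":0.004,"y":0.022,"z":0,"wx":0,"wy":0,"wz":0,"claw":0.35},{"x":0,"y":0,"z":0.08,"wx":0,"wy":0,"wz":0,"claw":0.35},{"x":0,"y":0,"z":0.09,"wx":0,"wy":0,"wz":0,"claw":0.35},{"x":0,"y":0,"z":0.06,"wx":0,"wy":0,"wz":0,"claw":0.35},{"x":0,"y":0,"z":0,"wx":0,"wy":0,"wz":0,"claw":0.35},{"x":0,"y":0,"z":0,"wx":0,"wy":0,"wz":0,"claw":0.35}]'
python3 - <<'E'
from h import *
import pickle
o={n:get_image(n) for n in ["wrist","side","scene"]}; o["s"]=s=state(); pickle.dump(o,open("v13.pkl","wb"))
print(s["ee_pos"],s["ft_force"])
d,c=o["side"],o["scene"]
im=np.hstack([cv2.resize(d["img"][160:240,285:365],(400,400),interpolation=cv2.INTER_CUBIC),cv2.resize(c["img"][195:275,300:380],(400,400),interpolation=cv2.INTER_CUBIC)])[:,:,::-1]
cv2.imwrite("pics/z13.png",im);cv2.imwrite("pics/w13c.png",cv2.resize(o["wrist"]["img"][95:325,240:410,::-1],(443,600)))
E
```

```text
t: 21.8
ee_pos: [0.5562, 0.0522, 0.1129]
orientation: [0.103, 0.995, 0.0, 0.0]
ft_force: [1.5, -0.5, -3.4]
opening: 0.503
[0.55691323 0.05228244 0.11376849] [ 0.59643335  0.21467009 -4.28560256]
```

View pics/z13.png

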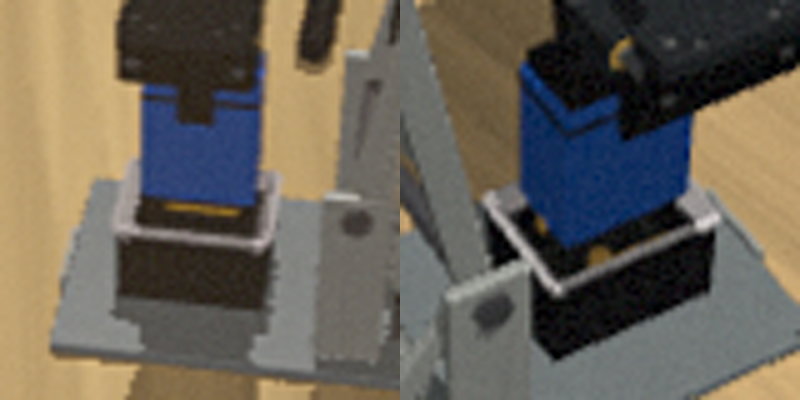

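View pics/w13c.png

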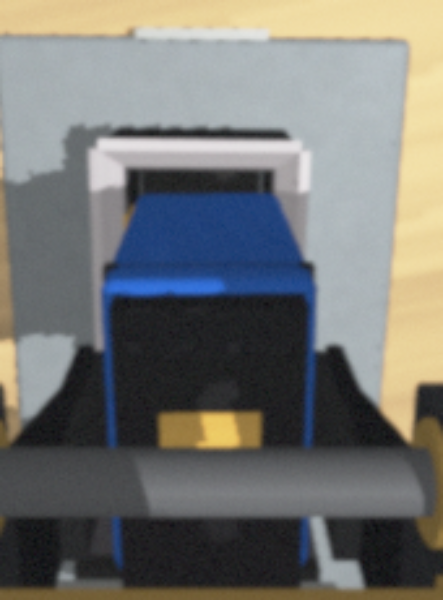

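The wrist view shows the pack's lower edge at 140-275 in the crop (centre 208) against the rim at 90-310 (centre 200). That's about 2.5 mm too far in +y; x is centred. I'll correct and enter slowly.

```bash
python3 -m jog '[{"x":0,"y":-0.012,"z":0,"wx":0,"wy":0,"wz":0,"claw":0.35},{"x":0,"y":0,"z":0.01,"wx":0,"wy":0,"wz":0,"claw":0.35},{"x":0,"y":0,"z":0.015,"wx":0,"wy":0,"wz":0,"claw":0.35},{"x":0,"y":0,"z":0.015,"wx":0,"wy":0,"wz":0,"claw":0.35},{"x":0,"y":0,"z":0.01,"wx":0,"wy":0,"wz":0,"claw":0.35},{"x":0,"y":0,"z":0,"wx":0,"wy":0,"wz":0,"claw":0.35}]'
python3 - <<'E'
from h import *
s=state();print(s["ee_pos"],s["ft_force"],s["ft_torque"])
E
```

```text
t: 22.55
ee_pos: [0.5551, 0.0498, 0.1021]
orientation: [0.103, 0.995, -0.0, -0.0]
ft_force: [-0.7, 0.1, -5.0]
opening: 0.503
[0.55514701 0.04983824 0.10206872] [-0.7469733   0.12359704 -4.95196458] [ 0.05082395  0.00616937 -0.01818922]
```

```bash
python3 -m jog '[{"x":0,"y":0,"z":0.01,"wx":0,"wy":0,"wz":0,"claw":0.35},{"x":0,"y":0,"z":0.01,"wx":0,"wy":0,"wz":0,"claw":0.35},{"x":0,"y":0,"z":0.01,"wx":0,"wy":0,"wz":0,"claw":0.35},{"x":0,"y":0,"z":0,"wx":0,"wy":0,"wz":0,"claw":0.35}]'; python3 -m jog '[{"x":0,"y":0,"z":0.01,"wx":0,"wy":0,"wz":0,"claw":0.35},{"x":0,"y":0,"z":0.01,"wx":0,"wy":0,"wz":0,"claw":0.35},{"x":0,"y":0,"z":0,"wx":0,"wy":0,"wz":0,"claw":0.35}]'
```

```text
t: 22.95
ee_pos: [0.5553, 0.0498, 0.0963]
orientation: [0.103, 0.995, -0.0, -0.0]
ft_force: [-0.3, -0.1, -4.4]
opening: 0.5
t: 23.25
ee_pos: [0.5553, 0.0498, 0.0923]
orientation: [0.103, 0.995, -0.0, -0.0]
ft_force: [0.2, 0.0, -3.8]
opening: 0.5
```

```bash
for i in 1; do python3 -m jog '[{"x":0,"y":0,"z":0.01,"wx":0,"wy":0,"wz":0,"claw":0.35},{"x":0,"y":0,"z":0.01,"wx":0,"wy":0,"wz":0,"claw":0.35},{"x":0,"y":0,"z":0,"wx":0,"wy":0,"wz":0,"claw":0.35}]'; done
```

```text
t: 23.55
ee_pos: [0.5553, 0.0498, 0.0883]
orientation: [0.103, 0.995, -0.0, -0.0]
ft_force: [-0.3, 0.7, -4.7]
opening: 0.501
```

```bash
python3 -m jog '[{"x":0,"y":0,"z":0.01,"wx":0,"wy":0,"wz":0,"claw":0.35},{"x":0,"y":0,"z":0.01,"wx":0,"wy":0,"wz":0,"claw":0.35},{"x":0,"y":0,"z":0,"wx":0,"wy":0,"wz":0,"claw":0.35}]'
```

```text
t: 23.85
ee_pos: [0.5555, 0.0493, 0.0844]
orientation: [0.103, 0.995, -0.0, 0.0]
ft_force: [0.3, -0.9, -5.4]
opening: 0.503
```

```bash
python3 -m jog '[{"x":0,"y":0,"z":0.01,"wx":0,"wy":0,"wz":0,"claw":0.35},{"x":0,"y":0,"z":0.01,"wx":0,"wy":0,"wz":0,"claw":0.35},{"x":0,"y":0,"z":0,"wx":0,"wy":0,"wz":0,"claw":0.35}]'
```

```text
t: 24.15
ee_pos: [0.5557, 0.049, 0.0808]
orientation: [0.103, 0.995, -0.0, 0.0]
ft_force: [-0.6, -2.7, -2.6]
opening: 0.505
```

```bash
python3 -m jog '[{"x":0,"y":0,"z":0.01,"wx":0,"wy":0,"wz":0,"claw":0.35},{"x":0,"y":0,"z":0.005,"wx":0,"wy":0,"wz":0,"claw":0.35},{"x":0,"y":0,"z":0,"wx":0,"wy":0,"wz":0,"claw":0.35}]'
```

```text
t: 24.45
ee_pos: [0.556, 0.0493, 0.0781]
orientation: [0.103, 0.995, -0.0, 0.001]
ft_force: [-0.5, -3.7, 2.7]
opening: 0.501
```

The strips are engaging (about 7 N net), with a small -y side load. I'll trim y and carry on.

```bash
python3 -m jog '[{"x":0,"y":-0.003,"z":0.008,"wx":0,"wy":0,"wz":0,"claw":0.35},{"x":0,"y":0,"z":0.007,"wx":0,"wy":0,"wz":0,"claw":0.35},{"x":0,"y":0,"z":0,"wx":0,"wy":0,"wz":0,"claw":0.35}]'
```

```text
t: 24.75
ee_pos: [0.5561, 0.0493, 0.0751]
orientation: [0.103, 0.995, 0.0, 0.001]
ft_force: [-0.7, -3.3, 3.8]
opening: 0.497
```

```bash
python3 -m jog '[{"x":0,"y":0,"z":0.007,"wx":0,"wy":0,"wz":0,"claw":0.35},{"x":0,"y":0,"z":0.006,"wx":0,"wy":0,"wz":0,"claw":0.35},{"x":0,"y":0,"z":0,"wx":0,"wy":0,"wz":0,"claw":0.35}]'
```

```text
t: 25.05
ee_pos: [0.556, 0.0493, 0.0722]
orientation: [0.103, 0.995, 0.0, 0.001]
ft_force: [0.3, -2.9, 2.0]
opening: 0.497
```

```bash
python3 -m jog '[{"x":0,"y":0,"z":0.005,"wx":0,"wy":0,"wz":0,"claw":0.35},{"x":0,"y":0,"z":0.005,"wx":0,"wy":0,"wz":0,"claw":0.35},{"x":0,"y":0,"z":0,"wx":0,"wy":0,"wz":0,"claw":0.35}]'
```

```text
t: 25.35
ee_pos: [0.5556, 0.0493, 0.0698]
orientation: [0.103, 0.995, 0.0, 0.0]
ft_force: [1.8, -2.8, 1.0]
opening: 0.501
```

```bash
python3 -m jog '[{"x":0,"y":0,"z":0.005,"wx":0,"wy":0,"wz":0,"claw":0.35},{"x":0,"y":0,"z":0.005,"wx":0,"wy":0,"wz":0,"claw":0.35},{"x":0,"y":0,"z":0,"wx":0,"wy":0,"wz":0,"claw":0.35}]'
```

```text
t: 25.65
ee_pos: [0.5555, 0.0493, 0.068]
orientation: [0.103, 0.995, 0.0, 0.0]
ft_force: [1.1, -2.7, 2.6]
opening: 0.503
```

```bash
python3 -m jog '[{"x":0,"y":0,"z":0.005,"wx":0,"wy":0,"wz":0,"claw":0.35},{"x":0,"y":0,"z":0.005,"wx":0,"wy":0,"wz":0,"claw":0.35},{"x":0,"y":0,"z":0,"wx":0,"wy":0,"wz":0,"claw":0.35}]'
```

```text
t: 25.95
ee_pos: [0.5555, 0.0493, 0.0661]
orientation: [0.103, 0.995, 0.0, 0.0]
ft_force: [-0.5, -2.7, 3.0]
opening: 0.502
```

```bash
python3 -m jog '[{"x":0,"y":0,"z":0.005,"wx":0,"wy":0,"wz":0,"claw":0.35},{"x":0,"y":0,"z":0.005,"wx":0,"wy":0,"wz":0,"claw":0.35},{"x":0,"y":0,"z":0,"wx":0,"wy":0,"wz":0,"claw":0.35}]'
```

```text
t: 26.25
ee_pos: [0.5556, 0.0493, 0.0643]
orientation: [0.103, 0.995, 0.0, 0.0]
ft_force: [0.9, -2.4, 5.3]
opening: 0.503
```

```bash
python3 -m jog '[{"x":0,"y":0,"z":0.005,"wx":0,"wy":0,"wz":0,"claw":0.35},{"x":0,"y":0,"z":0.005,"wx":0,"wy":0,"wz":0,"claw":0.35},{"x":0,"y":0,"z":0,"wx":0,"wy":0,"wz":0,"claw":0.35}]'
```

```text
t: 26.55
ee_pos: [0.5559, 0.0492, 0.0638]
orientation: [0.103, 0.995, 0.0, 0.0]
ft_force: [-2.6, -3.8, 13.4]
opening: 0.505
```

```bash
python3 -m jog '[{"x":0,"y":0,"z":0.005,"wx":0,"wy":0,"wz":0,"claw":0.35},{"x":0,"y":0,"z":0.005,"wx":0,"wy":0,"wz":0,"claw":0.35},{"x":0,"y":0,"z":0,"wx":0,"wy":0,"wz":0,"claw":0.35}]'
```

```text
t: 26.85
ee_pos: [0.5561, 0.0492, 0.0634]
orientation: [0.103, 0.995, 0.001, 0.001]
ft_force: [-5.6, -3.6, 21.9]
opening: 0.502
```

The floor is felt: about 18 N/mm of stiffness (20 N/mm stated) from pack bottom z≈0.0257, within the 12-28 range. I'll ease off the push, then release.

```bash
python3 -m jog '[{"x":0,"y":0,"z":-0.005,"wx":0,"wy":0,"wz":0,"claw":0.35},{"x":0,"y":0,"z":-0.003,"wx":0,"wy":0,"wz":0,"claw":0.35},{"x":0,"y":0,"z":0,"wx":0,"wy":0,"wz":0,"claw":0.35}]'
```

```text
t: 27.15
ee_pos: [0.5559, 0.0492, 0.0635]
orientation: [0.103, 0.995, 0.0, 0.0]
ft_force: [-2.9, -3.1, 13.6]
opening: 0.498
```

```bash
python3 -m jog '[{"x":0,"y":0,"z":-0.004,"wx":0,"wy":0,"wz":0,"claw":0.35},{"x":0,"y":0,"z":0,"wx":0,"wy":0,"wz":0,"claw":0.35},{"x":0,"y":0,"z":0,"wx":0,"wy":0,"wz":0,"claw":0.6},{"x":0,"y":0,"z":0,"wx":0,"wy":0,"wz":0,"claw":0.7},{"x":0,"y":0,"z":0,"wx":0,"wy":0,"wz":0,"claw":0.85},{"x":0,"y":0,"z":0,"wx":0,"wy":0,"wz":0,"claw":0.85},{"x":0,"y":0,"z":0,"wx":0,"wy":0,"wz":0,"claw":0.85},{"x":0,"y":0,"z":0,"wx":0,"wy":0,"wz":0,"claw":0.85}]';python3 - <<'E'
from h import *
s=state();print(s["ee_pos"],s["ft_force"],s["opening"])
c=get_image("scene");d=get_image("side")
im=np.hstack([cv2.resize(d["img"][140:250,270:380],(400,400),interpolation=cv2.INTER_CUBIC),cv2.resize(c["img"][180:300,280:400],(400,400),interpolation=cv2.INTER_CUBIC)])[:,:,::-1]
cv2.imwrite("pics/z14.png",im)
E
```

```text
t: 27.95
ee_pos: [0.5553, 0.0494, 0.0623]
orientation: [0.103, 0.995, 0.0, -0.0]
ft_force: [-0.2, -0.4, 0.4]
opening: 0.835
[0.55528178 0.04941784 0.06227288] [-0.20249241 -0.40932402  0.41587476] 0.8353356052868176
```

View pics/z14.png

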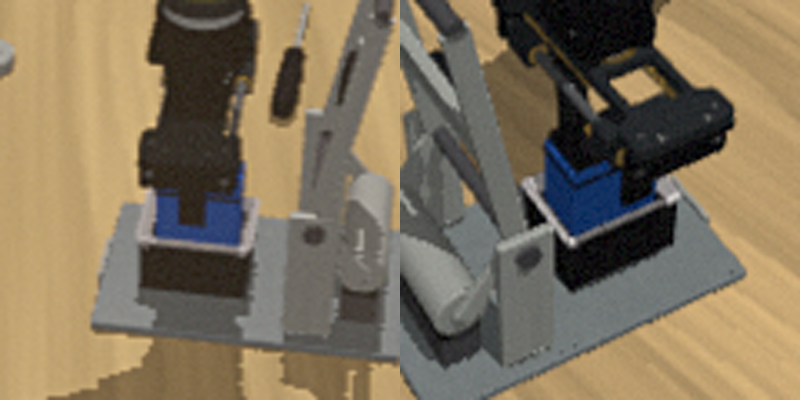

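```bash
python3 -m jog '[{"x":0,"y":0,"z":-0.05,"wx":0,"wy":0,"wz":0,"claw":0.9},{"x":0,"y":0,"z":-0.1,"wx":0,"wy":0,"wz":0,"claw":0.9},{"x":0,"y":0,"z":-0.15,"wx":0,"wy":0,"wz":0,"claw":0.9},{"x":0.1,"y":-0.05,"z":-0.15,"wx":0,"wy":0,"wz":0,"claw":0.9},{"x":0.1,"y":-0.1,"z":-0.15,"wx":0,"wy":0,"wz":0,"claw":0.9},{"x":0.1,"y":-0.1,"z":-0.1,"wx":0,"wy":0,"wz":0,"claw":0.9},{"x":0,"y":-0.2,"z":-0.1,"wx":0,"wy":0,"wz":0,"claw":0.9},{"x":0,"y":-0.2,"z":0,"wx":0,"wy":0,"wz":0,"claw":0.9},{"x":0,"y":0,"z":0,"wx":0,"wy":0,"wz":0,"claw":0.9},{"x":0,"y":0,"z":0,"wx":0,"wy":0,"wz":0,"claw":0.9}]';python3 - <<'E'
from h import *
import pickle
s=state();print(s["ee_pos"],s["ft_force"],s["opening"])
c=get_image("scene");d=get_image("side");w=get_image("wrist");pickle.dump((c,d,w),open("v15.pkl","wb"))
im=np.hstack([cv2.resize(d["img"][140:250,270:380],(400,400),interpolation=cv2.INTER_CUBIC),cv2.resize(c["img"][170:290,270:390],(400,400),interpolation=cv2.INTER_CUBIC)])[:,:,::-1]
cv2.imwrite("pics/z15.png",im);cv2.imwrite("pics/w15.png",w["img"][:,:,::-1]);cv2.imwrite("pics/s15.png",c["img"][:,:,::-1])
E
```

```text
t: 29.05
ee_pos: [0.4701, -0.0663, 0.2234]
orientation: [0.104, 0.995, 0.001, 0.001]
ft_force: [-0.2, 0.5, -0.9]
opening: 0.901
[ 0.47008977 -0.06631966  0.22337732] [-0.17940785  0.48900209 -0.92846796] 0.9006394891468876
```

View pics/z15.png

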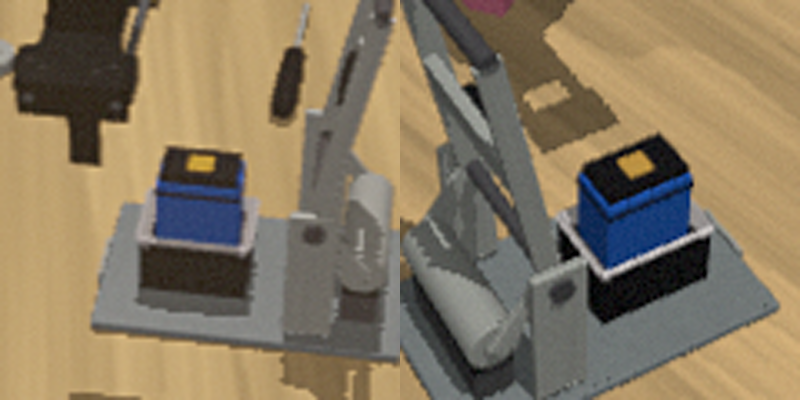

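View pics/s15.png

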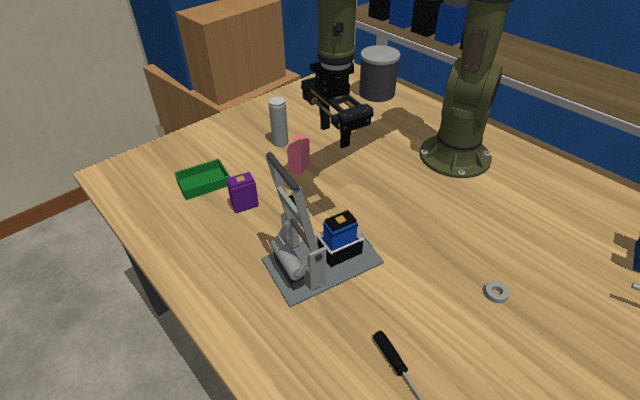

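View pics/w15.png

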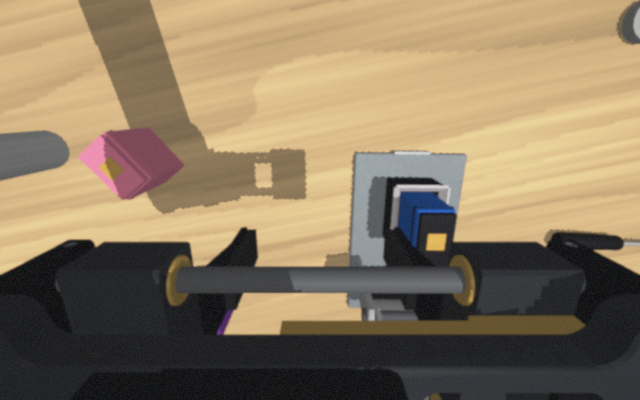

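The pack stands upright in the pocket, the arm is open, and the bystanders are where they were. I'll triangulate the pack's label for its height and position.

Run:
```python
from h import *
import pickle
np.set_printoptions(precision=4,suppress=True)
S,D,W=pickle.load(open("v15.pkl","rb"))
def lab(d,x0,y0,x1,y1):
    g=cv2.inRange(cv2.cvtColor(d["img"][y0:y1,x0:x1],cv2.COLOR_RGB2HSV),(12,120,130),(28,255,255))
    k,l,st,ce=cv2.connectedComponentsWithStats(g);i=1+st[1:,4].argmax();print(st[i][4],ce[i]+[x0,y0]);return ce[i]+[x0,y0]
a=lab(S,330,212,355,226);b=lab(D,315,178,335,192);c=lab(W,420,225,450,255)
print(tri(S,a,D,b),tri(D,b,W,c),tri(S,a,W,c))
```

```text
52 [340.1731 218.8269]
29 [324.8621 184.5172]
335 [435.7552 241.5851]
(array([0.5558, 0.0472, 0.126 ]), np.float64(0.0005600534723247765)) (array([0.5564, 0.0485, 0.126 ]), np.float64(0.0017876530490554265)) (array([0.5568, 0.0483, 0.1272]), np.float64(0.000658906935046608))
```

The label is at (0.556,0.048,0.126), so the underside is at z≈0.026. That agrees with the floor I felt and with the pocket's centre. Handing in.

```bash
python3 -c "
from bench import *
s=state();print(s['t'],s['ft_force']);print(job_done())"
```

```text
29.2 [-1.10792142  0.64062825 -0.11408537]
the job is handed in; nothing more can be done
None
```

The hold-down arm is resting open and the blue pack is in the pocket. I handed the job in at 29 s; no verdict comes back.

**Arm:** I swung it up at about 0.5 rad/s and felt the stop at about -7 N. I then let go, and it stayed open in every later picture. My first grip missed because the fingertips are about 28 mm above the reported TCP. I measured that offset, went lower and gripped the bar.

**Pack:** I pressed it down until the floor pushed back at about 18 N/mm. The peak wrist reading was +22 N, so about 26 N between pack and stand with the weight included. That is slightly over the 25 N caution for the pack, though well under the 46 N limit on vertical load alone. I had no direct reading of total contact force, so with the strips' squeeze I can't rule out having come close to 46 N.

**Last checks:**
- **Position:** the pack's underside is at z≈0.026 m, matching the floor I felt. The label is at (0.556, 0.048), within about 1–2 mm of the measured pocket centre.
- **State:** the pack looks upright, nothing touches the robot, and the bystanders look undisturbed.
- **Camera differences:** my estimates of the pocket's y centre differed by several mm between cameras, so I corrected it twice before inserting. The pack then went in with under 4 N of side load in the strips, rising to about 6.7 N at the final press.
- **Not checked:** I could not see the floor pin directly. That it is pressed in is inferred from the pack's height and the floor force.

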